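# Clamp a tube in the welding fixture

### The job

Clamp the orange square tube for welding: draw it out of the green stock rack by the end that sticks out, put it down on the bench, and take it again in such a way that it can be laid in the two saddles of the blue fixture. Then lift the yellow clamp lever, slide the red carriage up until the tube is tight against the end stop and the sprung pad is pushed in past the red ring on its stem, then press the lever fully down so that the carriage is locked. Leave the other things on the bench where they are.

Things in the scene. Friction and masses are not known exactly. Their poses are not given: they have to be found in the camera images.
- fixture: blue clamping fixture fixed to the table, base plate 90 x 330 x 10 mm; origin: centre of its underside, z up, y along its length. From -y to +y: end stop, two steel U saddles, carriage on a rail. The tube belongs along y at x = 0, its underside 24 mm above the table. Nothing on it is higher than 75 mm but the raised lever
- endstop: dark steel plate with a yellow patch, fixed on the fixture, 60 mm wide, top 66 mm above the table; origin: on its face that meets the tube (fixture y = -140 mm), 10 mm above the table; axes as the fixture's
- carriage: red carriage, 60 mm long, top 72 mm above the table; slides along the fixture's y (to -y = to the end stop), travel 75 mm, about 9 N when unlocked; held fast by a cam while the lever is down. Origin: middle of its length, fixture x = 0, 28 mm above the table
- pad_face (a point): centre of the free face of the rubber pad (32 x 26 mm) that stands on a stem before the carriage, towards -y. It goes in up to 8 mm against a spring: 1 N at first, 3.4 N at 3 mm, where the red ring on the stem is swallowed, 7 N fully in. The carriage's friction is greater, so it stays where it is pushed
- saddles (a point): midway between the two saddles (fixture x = 0, y = -61 mm), at the height of their floors, 24 mm above the table. Each saddle is 35 mm long, centred 51.5 mm from here along y; walls 36 mm apart with flared lead-ins, tops about 58 mm above the table. Between them 68 mm are free for the fingers, down to the 10 mm base plate
- lever (a joint): angle of the clamp lever: 0 = down, level, pointing to the fixture's -x (locked); grows as the free end is lifted, up to 1.35 rad (nearly upright). It is unlocked above about 0.75 rad, turns stiffly (about 7 N at the grip) and stays where it is left
- lever_grip (a point): point on the lever's yellow grip, 88 mm from the pivot; the grip is 18 mm wide (along the fixture's y), 16 mm thick and 62 mm long, reaching 23 mm past this point to the free end. When down it is 45 mm above the table, beyond the base plate's edge, with free space around it. Can be pinched from above across its width and turns between the fingers
- lever_pivot (a point): pivot of the lever on the carriage, 45 mm above the table; the lever turns about the fixture's y axis through it
- rack: green stock rack fixed to the table, 130 x 226 x 54 mm, with two pigeonholes open to its -x side; origin: on the table 70 mm in front of its open face, z up. The pieces in it lie on the table along its x, their axes at y = -55 and +55 mm, and stick out to -x by about 45 to 60 mm; the roof covers the rest
- tube: orange square steel tube 30 x 30 mm, sawn by hand to about 160 mm (a few mm more or less), 0.3 to 0.5 kg; lies along its x; origin: centre of its underside. It may lie either way round in the saddles
- tube_center (a point): middle of the tube (of its length and its section), 15 mm above its underside; any of its long sides may lie down
- angle: piece of bare steel angle 34 x 34 x 150 mm in the other pigeonhole, stays there; origin: centre of its underside
- sleeve: red tube sleeve, 30 mm across, 70 mm high, standing; origin: centre of its underside; leave alone
- flapdisc: flap disc 114 mm across, 15 mm thick, lying; leave alone
- hammer: hammer lying on the table; leave alone
- brush: brush lying on the table; leave alone
- spraycan: grey can 60 mm across, 170 mm high, standing; leave alone
- offcut: steel plate offcut 60 x 90 x 8 mm, lying; leave alone
- magnet: yellow block magnet 55 x 30 x 30 mm, lying; leave alone
Not all that is in view belongs to the job. What is meant by the tube is not purple, and is the smaller of those in its own colour.

How it is judged:
By the outcome, as a careful person would: the job done as asked, in the order asked, and still so for the second after the job is handed in, with the robot touching nothing.
It also fails if it takes over 72 s, if anything falls off the work surface, if the arm or the gripper's body presses on something with over 40 N, if the wrist force passes 120 N, or if a joint passes its speed limit or range.

### The arm

A 6-joint arm with a two-finger parallel gripper is mounted at the origin on the work surface. World frame = base frame: x ahead of the robot, y to its left, z up, the work surface at z = 0. Lengths are in mm, angles in rad, forces in N, time in s.
With the tool pointing down it reaches from about 325 to 1000 mm from the base axis. Payload 5.1 kg.
Tool frame: the origin (TCP) lies midway between the tips of the shut fingers; the grasp point (between the pads) lies 19 mm behind it (arm.hold_point_z is the distance from the TCP to the grasp point, in mm); y points along the fingers, x is the direction in which the jaws open and shut, and the axes are right-handed (so a half turn about y gives the same grasp; the last joint's range is limited). The gripper opens to 85 mm and grips with 20 to 120 N. Pads are 22 mm wide; open, the fingers measure 114 mm over their backs; the gripper's body (76 mm by 85 mm) begins 54 mm behind the grasp point. The pads swing forward as they close: fully open they stand 13 mm farther back than shut.
Start: joints at [-1.412, 0.124, 1.65, -0, 1.367, -0.083], TCP at [155.611, -631.086, 231.322] pointing down, gripper open.
Joint ranges: [-2.61, 2.61], [-1.02, 2.33], [0.03, 2.71], [-1.35, 4.49], [0.32, 2.68], [-2.91, 2.91]. Speed limits (rad/s): [2.57, 2.57, 3.14, 3.14, 3.14, 3.14].

### API

Orientations are given as a rotation vector (axis times angle).
In Python, from plant import arm, vision, spotter gives the robot as it stands. The module is installed in compiled form; this text tells all that it offers.
- The arm moves only by the tool jog_arm, never from a script. Its argument "increments" is a list of rows, each a list of 2 entries, a list of its own where there are three numbers: the shift along the tool's x, y, z each as a share of 250 mm, from -1 to 1, then the turn, a rotation vector about the tool's x, y, z each as a share of 180 degrees, from -1 to 1. A call has 1 to 5 rows; each row shifts and turns the pose as measured when the row begins, along the tool's axes as they then stand; what a row does not reach is not made up. A row lasts 1/12 s, in which the tool goes at most 41.7 mm and 7.16 degrees, less where a joint would pass 70% of its speed; a pose out of reach is approached as far as the arm can. A call with a number of a shift or a turn outside -1 to 1 is refused whole. A call with a gripper value outside its range is refused whole. "fingers" is the gripper command: -1 is shut, 1 is fully open, values between are in proportion, set as the call begins (left out, the last holds). The fingers move at their own pace and stop on an object; "squeeze" is the grip in N (left out, the last holds). Time passes only in rows, so rows that do not move let the fingers close. It gives the time, the measured TCP pose, the force and the opening at its end, in the units of the state.
- arm.get_obs(): the state, without advancing time (a new reading comes with each control period).
- vision.read_camera(name): name is "scene" or "side" or "wrist"; returns a dict with "color" (480x640x3 uint8, red, green, blue), "depth" (480x640 float32, mm along the optical axis (not along the pixel's ray), 0 where there is no reading), "fx", "fy", "cx", "cy" (pixels), "pose" (4x4, takes a point from camera to world coordinates); the wrist camera has in their place "T_tool_cam" (4x4, takes a point from camera to tool coordinates, whose origin is the TCP and whose axes are the tool frame's). Camera axes: x right, y up, looking along -z (the intrinsics and any distortion apply to the point x, -y, -z); pixel columns grow to the right and rows downward; lengths in mm; the calibration is good to about 2 mm. A picture is of the moment at which its call begins: read the wrist's pose just before it.
- arm.close_job(): hands the job in, once; it reports no verdict.
Trained networks look in the newest picture that a camera, given by its name, has taken for a name from the list of things; names that differ only in an ending like _2 or _b are one class to them, and where a whole thing is asked for, a point or a joint stands for the part that bears it (a point fixed in the world has none). Each returns a list of dicts, best first, with "score" (0 to 1); they miss things now and then, are a little off and sometimes report something else, mostly with a low value. They report only what shows in the picture. A call takes as long as a camera call. They do not tell look-alikes from the thing itself.
- spotter.silhouettes(target, camera): "mask" (480x640 bool, what is visible of it) and "at" ([column, row] in pixels, amid what is visible of it).
The state is a dict: "clock": time; "joints": joint angles; "joint_vel": joint speeds; "tau": joint torques, N m; "ee_pos": TCP position; "ee_rot": TCP orientation; "force": force on the tool from outside, world axes, zero at the start; "moment": the same for the moment, N m; "grip_width": opening from 0.0 (shut) to 1.0 (fully open).
Only numpy, scipy, OpenCV 4.12 (cv2) and the standard library are available. Lean on these libraries where they do the work, as an engineer would, in place of code of your own. Each camera call takes 0.05 s, during which the arm holds its last target. There are 200 camera calls.

## Working session

There is one attempt and no reset: what is moved stays moved. The work goes in short steps, Python scripts to look and compute and a tool call to move; the robot and the scene stay as the last step left them, time stands still between calls to the robot, and variables do not carry over. Pictures are saved under pics/ and viewed, about 8 in all and at most 12, crops included, and the job is handed in when it is done.

Besides the shell and the picture viewer there is one more tool, called as name([rows], argument=value, ...), one row to a line, values as JSON. jog_arm: Moves the arm, as the interface text tells. Its arguments: {"type":"object","properties":{"increments":{"type":"array","items":{"type":"array"}},"fingers":{"type":"number"},"squeeze":{"type":"number"}},"required":["increments"]}

```bash
mkdir -p pics
cat > h.py <<'E'
import numpy as np, cv2
from scipy.spatial.transform import Rotation as R
from plant import arm, vision, spotter
def T(o):
    M=np.eye(4); M[:3,:3]=R.from_rotvec(o['ee_rot']).as_matrix(); M[:3,3]=o['ee_pos']; return M
def cam(n):
    o=arm.get_obs(); c=vision.read_camera(n)
    c['P']=np.array(c['pose']) if 'pose' in c else T(o)@np.array(c['T_tool_cam']); return c
def cloud(c):
    d=c['depth']; v,u=np.mgrid[:480,:640]
    p=np.stack([(u-c['cx'])/c['fx']*d,-(v-c['cy'])/c['fy']*d,-d],-1)
    w=p@c['P'][:3,:3].T+c['P'][:3,3]; w[d<=0]=np.nan; return w
def save(c,n): cv2.imwrite('pics/'+n,c['color'][...,::-1])
E
python3 - <<'E'
from h import *
o=arm.get_obs(); print({k:np.round(v,3).tolist() for k,v in o.items()})
a=[]
for n in('scene','side'):
    c=cam(n); w=cloud(c); np.savez(n,w=w,c=c['color'])
    a.append(c['color']); print(n,[k for k in c],c['P'][:3,3])
    for t in ['tube','fixture','carriage','lever','endstop','rack','angle','pad_face','sleeve']:
        for r in spotter.silhouettes(t,n)[:4]:
            m=r['mask']; print(t,round(r['score'],2),np.round(r['at']),m.sum(),np.round(np.nanmedian(w[m],0)))
cv2.imwrite('pics/scene.png',a[0][...,::-1]);cv2.imwrite('pics/side.png',a[1][...,::-1])
E
```

```text
{'clock': 0.0, 'joints': [-1.412, 0.125, 1.652, 0.0, 1.367, -0.083], 'joint_vel': [-0.001, -0.002, 0.0, 0.001, 0.002, 0.0], 'tau': [-0.002, -42.361, -36.546, -0.0, 0.007, 0.0], 'ee_pos': [155.515, -630.483, 230.022], 'ee_rot': [-1.312, 1.03, -1.028], 'force': [-0.033, 0.055, 0.173], 'moment': [0.029, -0.004, 0.045], 'grip_width': 1.001}
scene ['color', 'depth', 'fx', 'fy', 'cx', 'cy', 'pose', 'P'] [1105.76757378  492.87179086  805.31883819]
tube 0.77 [346. 296.] 205 [603. 163.  31.]
tube 0.67 [427. 225.] 1016 [303. 186.  29.]
tube 0.61 [497. 380.] 2731 [573. 500.  42.]
tube 0.47 [316. 199.] 514 [ 393. -122.    9.]
fixture 0.63 [248. 220.] 4181 [ 600. -174.   30.]
carriage 0.9 [268. 228.] 1208 [604. -83.  57.]
carriage 0.54 [347. 294.] 156 [602. 165.  31.]
lever 0.66 [291. 221.] 258 [520. -81.  53.]
lever 0.44 [313. 248.] 321 [563.  12.  49.]
endstop 0.79 [205. 182.] 381 [ 573. -351.   53.]
endstop 0.26 [276. 274.] 358 [662.   6.  30.]
rack 0.96 [342. 340.] 8133 [716. 235.  55.]
pad_face 0.62 [293. 219.] 246 [515. -81.  53.]
sleeve 0.64 [312. 247.] 355 [562.  11.  47.]
side ['color', 'depth', 'fx', 'fy', 'cx', 'cy', 'pose', 'P'] [ 481.70656266 1014.06378281  897.32348937]
tube 0.85 [276. 284.] 359 [617. 172.  28.]
tube 0.78 [291. 413.] 3364 [553. 506.  40.]
tube 0.69 [412. 296.] 923 [301. 193.  29.]
fixture 0.72 [305. 197.] 2624 [ 589. -123.   37.]
carriage 0.84 [293. 212.] 958 [595. -78.  54.]
carriage 0.38 [238. 302.] 5087 [701. 257.  54.]
lever 0.56 [322. 215.] 314 [525. -81.  50.]
endstop 0.78 [305. 163.] 222 [ 580. -352.   55.]
rack 0.87 [236. 304.] 5133 [701. 257.  54.]
angle 0.85 [279. 327.] 273 [615. 287.  15.]
pad_face 0.68 [236. 304.] 5183 [700. 257.  54.]
pad_face 0.37 [280. 286.] 363 [618. 172.  28.]
sleeve 0.71 [307. 243.] 291 [558.  16.  46.]
```

View pics/scene.png

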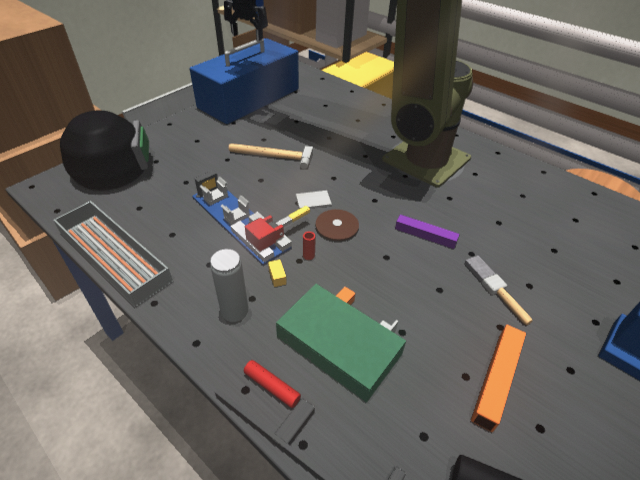

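View pics/side.png

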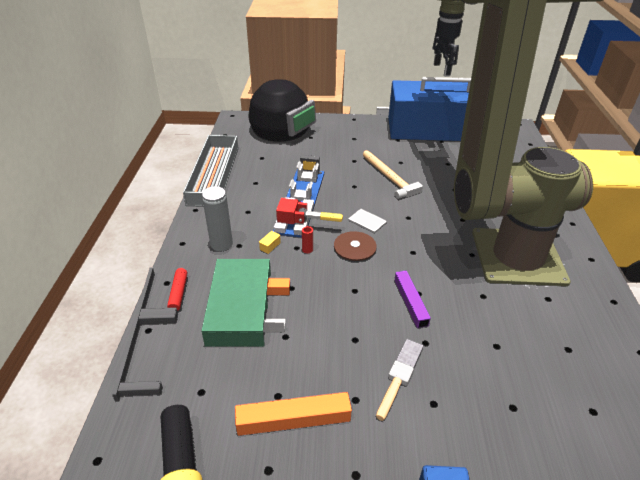

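The two orange candidates are the short stub in the rack (scene 346,296; side 278,286) and a larger free-lying bar (scene 497,380). A purple decoy is at (427,225). The stub fits: it is orange, sits in the rack and is the smaller. Next I measure it and take a confirming crop.

Run:
```python
from h import *
pts={}
for n in('scene','side'):
    d=np.load(n+'.npz'); w=d['w']; hsv=cv2.cvtColor(d['c'],cv2.COLOR_RGB2HSV); H,S,V=[hsv[...,i].astype(int) for i in range(3)]
    def rect(m,name):
        p=w[m]; p=p[~np.isnan(p).any(1)]
        r=cv2.minAreaRect(p[:,:2].astype(np.float32)); print(n,name,len(p),np.round(r[0],1),np.round(r[1],1),round(r[2],2),'z',np.round(np.percentile(p[:,2],[5,50,95]),1)); return p
    x,y,z=w[...,0],w[...,1],w[...,2]
    rect((H>35)&(H<90)&(S>80)&(z>49)&(z<60)&(x>500)&(y<450)&(y>50),'racktop')
    org=(H>4)&(H<17)&(S>150)
    t=org&(x>540)&(x<680)&(y>100)&(y<260)
    rect(t,'tube'); p=rect(t&(z>26),'tubetop')
    bl=(H>100)&(H<125)&(S>120)&(x>450)&(x<750)&(y<30)&(y>-400)
    rect(bl&(z>4)&(z<15),'base')
    rd=((H<5)|(H>174))&(S>150)&(x>500)&(x<720)&(y<-20)&(y>-200)
    rect(rd,'carr'); rect(rd&(z>66),'carrtop')
    ye=(H>20)&(H<35)&(S>130)&(x>440)&(x<620)&(y<-20)&(y>-200)
    rect(ye,'lever')
c=np.load('scene.npz')['c'];s=np.load('side.npz')['c']
a=cv2.resize(c[265:345,290:410],(600,400),interpolation=2); b=cv2.resize(c[165:270,185:325],(800,600),interpolation=2)
cv2.imwrite('pics/c1.png',a[...,::-1]);
a=cv2.resize(c[255:345,270:410],(400,257),interpolation=2);a2=cv2.resize(s[255:345,200:340],(400,257),interpolation=2);b=cv2.resize(c[165:265,185:325],(400,286),interpolation=2);b2=cv2.resize(s[150:250,230:370],(400,286),interpolation=2)
cv2.imwrite('pics/c1.png',np.vstack([np.hstack([a,a2]),np.hstack([b,b2])])[...,::-1])
```

```text
scene racktop 6365 [699.6 220.5] [130.6 225.6] 3.06 z [53.1 55.3 57.5]
scene tube 172 [605.2 160. ] [33.5 30.9] 2.76 z [27.9 31.1 33.8]
scene tubetop 164 [605.2 160. ] [33.5 30.9] 2.76 z [28.9 31.2 33.8]
scene base 568 [ 591.2 -211.2] [330.2  88.4] 82.76 z [ 8.7 11.4 13.6]
scene carr 241 [603.7 -94.7] [56.8 72.5] 86.22 z [67.1 73.3 75.4]
scene carrtop 237 [603.7 -94.5] [57.4 70.1] 83.5 z [67.3 73.3 75.5]
scene lever 93 [ 485.4 -104.5] [78.5 57.2] 67.95 z [44.9 52.9 56.2]
side racktop 4142 [702.6 221. ] [129.8 231.1] 3.69 z [51.6 54.4 57.1]
side tube 200 [618.3 164.6] [53.7 39.6] 4.61 z [ 4.  18.7 30.5]
side tubetop 48 [617.8 164.1] [52.6 39.6] 5.76 z [26.8 29.1 31.9]
side base 394 [ 595.3 -209.1] [335.4  90. ] 82.79 z [ 6.5 10.  13. ]
side carr 568 [607.9 -99.9] [78.6 73.6] 84.23 z [37.  65.4 74.2]
side carrtop 276 [608.6 -92.4] [61.6 77.3] 79.47 z [66.9 71.7 74.8]
side lever 73 [499. -74.] [60.1 15.2] 2.76 z [42.4 48.1 54. ]
```

View pics/c1.png

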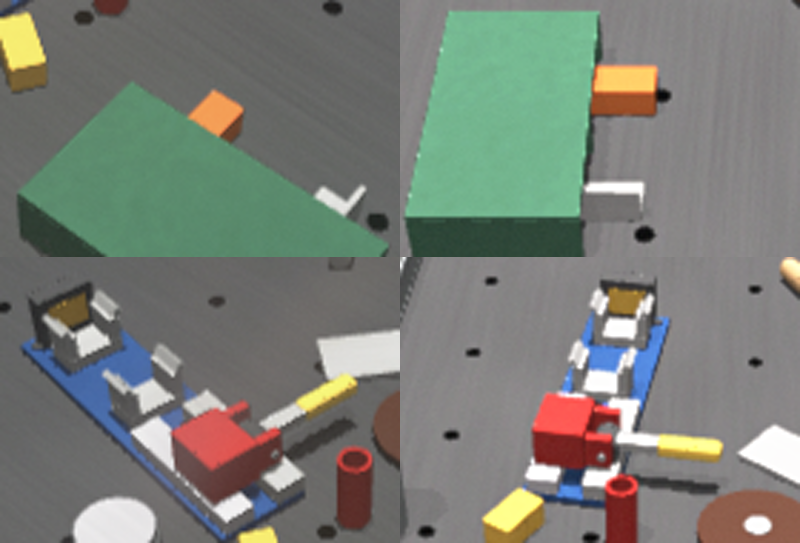

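The crop confirms it: the orange square tube stub is at crop (215,120), bare angle in the other hole. The lever is down and points to the robot.

```bash
cat >> h.py <<'E'
RK=np.array([701,221.]); RY=np.deg2rad(3.4)
FO=np.array([593.,-210.]); FY=np.deg2rad(-7.2)
def fx(x,y,z): c,s=np.cos(FY),np.sin(FY); return np.array([FO[0]+c*x-s*y,FO[1]+s*x+c*y,z])
def plan(pos,yaw=None,o=None):
    """tool-frame shift (shares) and turn (shares) to reach TCP pos, jaw axis (tool x) at yaw mod pi, tool down"""
    o=o or arm.get_obs(); M=R.from_rotvec(o['ee_rot']).as_matrix()
    d=M.T@(np.array(pos)-o['ee_pos']); 
    out=[]
    if yaw is not None:
        for k in (0,np.pi):
            x=np.array([np.cos(yaw+k),np.sin(yaw+k),0]); y=np.array([0,0,-1.]); W=np.stack([x,y,np.cross(x,y)],1)
            out.append(R.from_matrix(M.T@W).as_rotvec()/np.pi)
    print('t',o['clock'],'pos',np.round(o['ee_pos'],1),'yaw',round(float(np.arctan2(M[1,0],M[0,0])),3),'down',np.round(M[:,1],3),'q6',np.round(o['joints'][5],2),'F',np.round(o['force'],1),'w',round(o['grip_width'],3))
    print(' shift',np.round(d/250,4),'mm',np.round(d,1),'turns',[np.round(t,4).tolist() for t in out])
E
python3 - <<'E'
from h import *
o=arm.get_obs(); print(R.from_rotvec(o['ee_rot']).as_matrix().round(3))
plan((600,160,200),RY+np.pi/2)
c=cam('wrist'); print(np.round(c['T_tool_cam'],3), arm.hold_point_z)
E
```

```text
[[ 0.239 -0.     0.971]
 [-0.971 -0.     0.239]
 [ 0.    -1.    -0.   ]]
t 1.0 pos [ 155.6 -631.1  231.4] yaw -1.329 down [-0. -0. -1.] q6 -0.08 F [0.  0.9 1.5] w 1.001
 shift [-2.6468  0.1252  2.4836] mm [-661.7   31.3  620.9] turns [[0.0, -0.9419, -0.0], [0.0, 0.0581, 0.0]]
[[ 1.00000e+00 -1.00000e-03  0.00000e+00 -1.22800e+00]
 [ 0.00000e+00  2.74000e-01 -9.62000e-01 -1.43773e+02]
 [ 1.00000e-03  9.62000e-01  2.74000e-01  6.85930e+01]
 [ 0.00000e+00  0.00000e+00  0.00000e+00  1.00000e+00]] 18.700000000000003
```

jog_arm([
  [[-0.11, 0, 0.11], [0, 0.012, 0]],
  [[-0.11, 0, 0.11], [0, 0.012, 0]],
  [[-0.11, 0, 0.11], [0, 0.012, 0]],
  [[-0.11, 0, 0.11], [0, 0.012, 0]],
  [[-0.11, 0, 0.11], [0, 0.01, 0]],
], fingers=0.3)

```text
clock: 1.47
ee_pos: [267.5, -473.4, 229.6]
ee_rot: [-1.229, 1.181, -1.18]
force: [0.5, -0.9, 0.9]
grip_width: 0.648
```

jog_arm([
  [[-0.12, 0, 0.1], [0, 0, 0]],
  [[-0.12, 0, 0.1], [0, 0, 0]],
  [[-0.12, 0, 0.1], [0, 0, 0]],
  [[-0.12, 0, 0.1], [0, 0, 0]],
  [[-0.12, 0, 0.1], [0, 0, 0]],
])

```text
clock: 1.88
ee_pos: [390.8, -310.9, 230.4]
ee_rot: [-1.227, 1.181, -1.186]
force: [-0.1, -0.2, -0.3]
grip_width: 0.653
```

jog_arm([
  [[-0.12, 0, 0.1], [0, 0, 0]],
  [[-0.12, 0, 0.1], [0, 0, 0]],
  [[-0.12, 0, 0.1], [0, 0, 0]],
  [[-0.12, 0, 0.1], [0, 0, 0]],
  [[-0.12, 0, 0.1], [0, 0, 0]],
])

```text
clock: 2.3
ee_pos: [514.9, -147.5, 232.0]
ee_rot: [-1.226, 1.176, -1.191]
force: [1.6, -0.8, 0.8]
grip_width: 0.65
```

Run:
```python
from h import *
plan((590,160,200),RY+np.pi/2)
```

```text
t 2.3 pos [ 514.9 -147.5  232. ] yaw -1.536 down [ 0.006 -0.006 -1.   ] q6 1.16 F [ 1.6 -0.8  0.8] w 0.65
 shift [-1.2196  0.122   0.3425] mm [-304.9   30.5   85.6] turns [[-0.0033, 0.9922, -0.0028], [-0.0018, -0.0077, 0.0021]]
```

Run:
```python
from h import *
c=cam('wrist'); w=cloud(c); np.savez('w1',w=w,c=c['color']); save(c,'w1.png')
```

jog_arm([
  [[-0.15, 0.01, 0.042], [0, -0.004, 0]],
  [[-0.15, 0.01, 0.042], [0, -0.004, 0]],
  [[-0.15, 0.015, 0.042], [0, 0, 0]],
  [[-0.15, 0.015, 0.042], [0, 0, 0]],
  [[-0.15, 0.015, 0.042], [0, 0, 0]],
])

```text
clock: 2.77
ee_pos: [561.6, 47.8, 217.7]
ee_rot: [-1.232, 1.15, -1.173]
force: [0.5, -0.8, -0.8]
grip_width: 0.65
```

jog_arm([
  [[-0.15, 0.015, 0.042], [0, 0, 0]],
  [[-0.15, 0.015, 0.042], [0, 0, 0]],
  [[-0.15, 0.015, 0.042], [0, 0, 0]],
  [[0, 0, 0], [0, 0, 0]],
])

```text
clock: 3.1
ee_pos: [586.4, 173.7, 205.6]
ee_rot: [-1.232, 1.146, -1.168]
force: [-0.3, -0.1, 0.1]
grip_width: 0.651
```

Run:
```python
from h import *
plan((612,161,120),RY+np.pi/2)
c=cam('wrist'); w=cloud(c); np.savez('w2',w=w,c=c['color']); save(c,'w2.png')
hsv=cv2.cvtColor(c['color'],cv2.COLOR_RGB2HSV); H,S,V=[hsv[...,i].astype(int) for i in range(3)]
x,y,z=[w[...,i] for i in range(3)]
def rect(m,name):
    p=w[m]; p=p[~np.isnan(p).any(1)]
    r=cv2.minAreaRect(p[:,:2].astype(np.float32)); print(name,len(p),np.round(r[0],1),np.round(r[1],1),round(r[2],2),'z',np.round(np.percentile(p[:,2],[5,50,95]),1),'min',p.min(0).round(),'max',p.max(0).round())
t=(H>4)&(H<17)&(S>150)&(x>540)&(x<680)&(y>100)&(y<260)
rect(t,'tube'); rect(t&(z>27),'top')
rect((H>35)&(H<90)&(S>80)&(z>49)&(z<60),'rack')
a=cv2.resize(np.hstack([np.load('w1.npz')['c'],c['color']]),(800,300)); cv2.imwrite('pics/w12.png',a[...,::-1])
```

```text
t 3.1 pos [586.4 173.7 205.6] yaw -1.502 down [ 0.015 -0.003 -1.   ] q6 1.71 F [-0.3 -0.1  0.1] w 0.651
 shift [0.0565 0.3442 0.0933] mm [14.1 86.  23.3] turns [[0.0019, -0.9969, 0.0076], [-0.0048, 0.003, 0.0012]]
tube 1793 [609.  160.5] [56.4 29.4] 4.01 z [30.  31.2 32.4] min [581. 145.   2.] max [637. 177.  55.]
top 1792 [612.3 160.7] [49.7 29.4] 4.01 z [30.  31.2 32.4] min [587. 145.  29.] max [637. 177.  55.]
rack 11826 [691.3 220.5] [114.4 225.7] 3.89 z [54.  55.2 56.5] min [629. 107.  52.] max [756. 336.  58.]
```

View pics/w12.png

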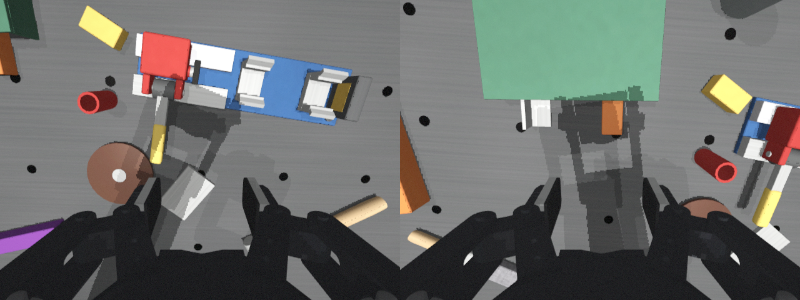

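```bash
sed -i 's/np.deg2rad(3.4)/np.deg2rad(4.0)/' h.py
python3 - <<'E'
from h import *
plan((613,161,60),RY+np.pi/2)
E
```

```text
t 3.15 pos [586.3 171.5 205.8] yaw -1.502 down [ 0.015 -0.005 -1.   ] q6 1.7 F [-0.5 -1.1 -0.5] w 0.651
 shift [0.0457 0.5851 0.0952] mm [ 11.4 146.3  23.8] turns [[-0.0029, 0.9995, -0.0074], [-0.0047, -0.0005, 0.0018]]
```

jog_arm([
  [[0.028, 0.1, 0.046], [-0.0048, 0.006, 0.001]],
  [[0.028, 0.13, 0.046], [0, 0, 0]],
  [[0, 0.15, 0], [0, 0, 0]],
  [[0, 0.15, 0], [0, 0, 0]],
  [[0, 0, 0], [0, 0, 0]],
])

```text
clock: 3.57
ee_pos: [616.0, 156.9, 75.9]
ee_rot: [-1.226, 1.162, -1.179]
force: [-2.0, -0.4, -2.2]
grip_width: 0.651
```

Run:
```python
from h import *
plan((613,161,0),RY+np.pi/2)
```

```text
t 3.5667 pos [616.  156.9  75.9] yaw -1.521 down [ 0.012 -0.002 -1.   ] q6 1.69 F [-2.  -0.4 -2.2] w 0.651
 shift [-0.018   0.3036 -0.0145] mm [-4.5 75.9 -3.6] turns [[-0.0014, 0.9938, -0.0058], [-0.0037, -0.0062, 0.0009]]
```

jog_arm([
  [[-0.018, 0.1, -0.014], [-0.0037, -0.006, 0]],
  [[0, 0.06, 0], [0, 0, 0]],
  [[0, 0.03, 0], [0, 0, 0]],
  [[0, 0, 0], [0, 0, 0]],
])

```text
clock: 3.9
ee_pos: [614.4, 157.9, 30.6]
ee_rot: [-1.24, 1.158, -1.164]
force: [-0.2, -0.1, 0.2]
grip_width: 0.648
```

Run:
```python
from h import *
plan((613,161,0),RY+np.pi/2)
```

```text
t 3.9 pos [614.4 157.9  30.6] yaw -1.505 down [ 0.002 -0.003 -1.   ] q6 1.68 F [-0.2 -0.1  0.2] w 0.648
 shift [-0.0133  0.1224 -0.0049] mm [-3.3 30.6 -1.2] turns [[-0.0017, 0.9987, -0.001], [-0.0006, -0.0013, 0.0011]]
```

jog_arm([
  [[-0.013, 0.07, -0.004], [0, 0, 0]],
  [[0, 0.05, 0], [0, 0, 0]],
  [[0, 0, 0], [0, 0, 0]],
])

```text
clock: 4.15
ee_pos: [617.9, 160.6, 6.3]
ee_rot: [-1.232, 1.152, -1.169]
force: [-0.6, 0.5, 0.0]
grip_width: 0.649
```

jog_arm([
  [[0, 0, 0], [0, 0, 0]],
  [[0, 0, 0], [0, 0, 0]],
  [[0, 0, 0], [0, 0, 0]],
  [[0, 0, 0], [0, 0, 0]],
  [[0, 0, 0], [0, 0, 0]],
], fingers=-1, squeeze=45)

```text
clock: 4.57
ee_pos: [619.3, 160.3, 9.8]
ee_rot: [-1.229, 1.151, -1.171]
force: [0.5, -1.2, -3.8]
grip_width: 0.337
```

Run:
```python
from h import *
plan((613-130,161-9,0),RY+np.pi/2)
```

```text
t 4.5667 pos [619.3 160.3   9.8] yaw -1.507 down [ 0.015 -0.002 -1.   ] q6 1.68 F [ 0.5 -1.2 -3.8] w 0.337
 shift [-0.0015  0.0311 -0.5468] mm [  -0.4    7.8 -136.7] turns [[-0.0014, 0.998, -0.0073], [-0.0047, -0.002, 0.0009]]
```

jog_arm([
  [[0, 0, -0.06], [0, 0, 0]],
  [[0, 0, -0.1], [0, 0, 0]],
  [[0, 0, -0.1], [0, 0, 0]],
  [[0, 0, -0.1], [0, 0, 0]],
  [[0, 0, -0.1], [0, 0, 0]],
])

```text
clock: 4.98
ee_pos: [506.8, 152.9, 9.1]
ee_rot: [-1.222, 1.146, -1.175]
force: [1.6, 1.9, 0.5]
grip_width: 0.34
```

Run:
```python
from h import *
plan((613-135,160-9.4,8),RY+np.pi/2)
```

```text
t 4.9833 pos [506.8 152.9   9.1] yaw -1.509 down [ 0.023 -0.    -1.   ] q6 1.71 F [1.6 1.9 0.5] w 0.34
 shift [ 0.0022  0.0019 -0.1155] mm [  0.6   0.5 -28.9] turns [[-0.001, 0.9974, -0.0114], [-0.0073, -0.0025, 0.0006]]
```

jog_arm([
  [[0, 0, -0.08], [-0.003, 0, 0]],
  [[0, 0, -0.05], [0, 0, 0]],
  [[0, 0, 0], [0, 0, 0]],
])

```text
clock: 5.23
ee_pos: [470.6, 150.9, 9.6]
ee_rot: [-1.227, 1.151, -1.171]
force: [0.1, 0.1, -3.8]
grip_width: 0.338
```

jog_arm([
  [[0, 0, 0], [0, 0, 0]],
  [[0, 0, 0], [0, 0, 0]],
  [[0, -0.1, 0], [0, 0, 0]],
  [[0, -0.15, -0.02], [0, 0, 0]],
  [[0, -0.15, -0.04], [-0.006, 0, 0]],
], fingers=0.3)

```text
clock: 5.65
ee_pos: [452.3, 149.2, 106.3]
ee_rot: [-1.252, 1.172, -1.159]
force: [0.7, -0.2, 0.6]
grip_width: 0.649
```

jog_arm([
  [[0, -0.15, 0], [0, 0, 0]],
  [[0, -0.15, 0], [0, 0, 0]],
  [[0, 0, 0], [0, 0, 0]],
])

```text
clock: 5.9
ee_pos: [459.1, 150.4, 194.6]
ee_rot: [-1.239, 1.163, -1.164]
force: [2.7, -0.2, 1.3]
grip_width: 0.649
```

```bash
cat > tube.py <<'E'
from h import *
c=cam('wrist'); w=cloud(c); hsv=cv2.cvtColor(c['color'],cv2.COLOR_RGB2HSV); H,S,V=[hsv[...,i].astype(int) for i in range(3)]
x,y,z=[w[...,i] for i in range(3)]
t=(H>4)&(H<17)&(S>150)&(x>350)&(x<680)&(y>60)&(y<260)&(z>25)&(z<36)
t=cv2.erode(t.astype(np.uint8),np.ones((3,3)))>0
p=w[t]; r=cv2.minAreaRect(p[:,:2].astype(np.float32)); print('wrist',len(p),r,np.median(p[:,2]))
save(c,'w3.png')
for n in('scene','side'):
    c=cam(n); w=cloud(c); hsv=cv2.cvtColor(c['color'],cv2.COLOR_RGB2HSV); H,S,V=[hsv[...,i].astype(int) for i in range(3)]
    x,y,z=[w[...,i] for i in range(3)]
    p=w[(H>4)&(H<17)&(S>150)&(x>350)&(x<680)&(y>60)&(y<260)&(z>26)&(z<36)]
    print(n,len(p),cv2.minAreaRect(p[:,:2].astype(np.float32)))
E
python3 tube.py; python3 -c "
from h import *
plan((540,156,100),RY+np.pi/2)"
```

```text
wrist 2937 ((481.9488830566406, 152.30343627929688), (84.75132751464844, 27.458858489990234), 2.945279836654663) 31.27539978031143
scene 689 ((517.7300415039062, 154.1390838623047), (157.9877166748047, 31.71161651611328), 3.344153881072998)
side 380 ((521.5914306640625, 155.67384338378906), (156.47146606445312, 34.96125793457031), 3.60680890083313)
t 6.05 pos [454.5 149.4 185.5] yaw -1.509 down [-0.015 -0.004 -1.   ] q6 1.72 F [-0.9 -0.  -0.8] w 0.645
 shift [-0.0063  0.3367  0.348 ] mm [-1.6 84.2 87. ] turns [[-0.0015, 0.9974, 0.0074], [0.0047, -0.0026, 0.001]]
```

View pics/w3.png

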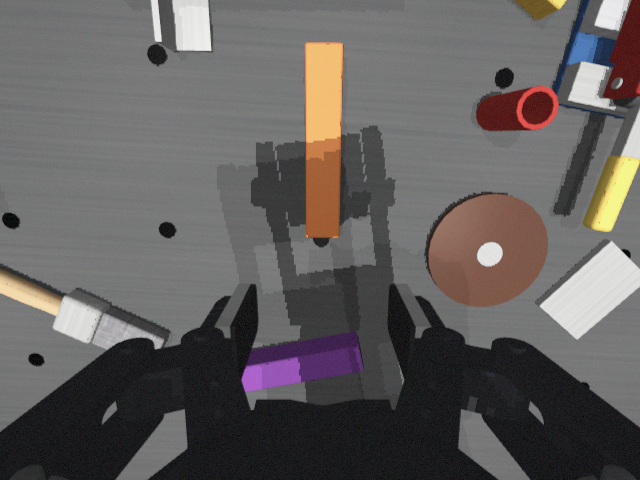

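Run:
```python
from h import *
c=cam('wrist'); w=cloud(c); hsv=cv2.cvtColor(c['color'],cv2.COLOR_RGB2HSV); H,S,V=[hsv[...,i].astype(int) for i in range(3)]
z=w[...,2]; t=(H>4)&(H<24)&(S>120)&(z>26)&(z<37); t[:,:280]=0; t[:,360:]=0;t[260:]=0
p=w[t]; r=cv2.minAreaRect(p[:,:2].astype(np.float32)); print(len(p),r,np.median(p[:,2]))
plan((*r[0],60),np.deg2rad(r[2])+np.pi/2)
# fixture from w1: base, carriage, saddles
d=np.load('w1.npz'); w=d['w']; hsv=cv2.cvtColor(d['c'],cv2.COLOR_RGB2HSV); H,S,V=[hsv[...,i].astype(int) for i in range(3)]; x,y,z=[w[...,i] for i in range(3)]
def rect(m,name):
    p=w[m&(y<30)&(x>450)&(y>-420)]; r=cv2.minAreaRect(p[:,:2].astype(np.float32)); print(name,len(p),np.round(r[0],1),np.round(r[1],1),round(r[2],2),'z',np.round(np.percentile(p[:,2],[5,50,95]),1))
rect((H>100)&(H<125)&(S>120)&(z>6)&(z<16),'base')
rd=((H<5)|(H>174))&(S>150)
rect(rd&(z>66)&(y<-30),'carrtop')
rect((H>20)&(H<35)&(S>130)&(z>38)&(z<62)&(x<600)&(y<-50),'lever')
C,s=np.cos(-FY),np.sin(-FY); q=w[...,:2]-FO; X=C*q[...,0]-s*q[...,1]; Y=s*q[...,0]+C*q[...,1]
for a,b in ((-131,-95),(-27,9)):
    g=(Y>a)&(Y<b)&(abs(X)<40)&(S<60)
    h=z[g]; print('saddle floor X',np.round([X[g&(z>20)&(z<29)].min(),X[g&(z>20)&(z<29)].max()],1),'tops X',np.round(np.percentile(X[g&(z>52)&(z<64)],[0,25,50,75,100]),1))
    gg=(abs(X)<12)&(z>20)&(z<29)&(Y>a-15)&(Y<b+15)&(S<60);print('  floor Y',Y[gg].min(),Y[gg].max())
# profile in front of the carriage
for yy in range(40,100,3):
    g=(abs(X)<15)&(abs(Y-yy)<1.5); print(yy,np.round(np.nanmax(z[g]),0) if g.any() else None,end=' | ')
```

```text
7574 ((516.6056518554688, 154.51571655273438), (157.6353302001953, 30.00966453552246), 3.282339572906494) 31.19368666573959
t 6.1 pos [453.4 149.2 183.7] yaw -1.509 down [-0.018 -0.005 -1.   ] q6 1.72 F [ 0.2  1.2 -1.3] w 0.656
 shift [-0.0073  0.4903  0.2625] mm [ -1.8 122.6  65.6] turns [[0.0018, -0.9985, -0.009], [0.0058, 0.0014, 0.0012]]
base 10350 [ 590.2 -210.1] [329.1  89.2] 82.98 z [ 9.9 11.2 12.5]
carrtop 5644 [603.5 -95.9] [59.5 75. ] 82.99 z [67.1 73.  74.4]
lever 1394 [ 537.7 -209.1] [ 56.8 305.9] 18.3 z [40.5 53.6 55.8]
saddle floor X [-31.5  25.9] tops X [-35.3 -29.2  19.5  24.1  29.7]
  floor Y -141.64684850905195 -94.94983341988782
saddle floor X [-31.1  25. ] tops X [-35.6 -29.3  19.3  23.8  29.4]
  floor Y -27.46564494484637 23.786444227652833
40 31.0 | 43 30.0 | 46 31.0 | 49 31.0 | 52 31.0 | 55 31.0 | 58 31.0 | 61 31.0 | 64 31.0 | 67 31.0 | 70 58.0 | 73 59.0 | 76 58.0 | 79 52.0 | 82 52.0 | 85 74.0 | 88 76.0 | 91 75.0 | 94 75.0 | 97 75.0 |
```

jog_arm([
  [[-0.004, 0.1, 0.13], [0.006, 0, 0]],
  [[-0.003, 0.13, 0.13], [0.0, 0, 0]],
  [[0, 0.13, 0], [0, 0, 0]],
  [[0, 0.1, 0], [0, 0, 0]],
  [[0, 0, 0], [0, 0, 0]],
])

```text
clock: 6.52
ee_pos: [516.4, 153.9, 59.5]
ee_rot: [-1.244, 1.165, -1.165]
force: [-1.2, -0.9, -0.4]
grip_width: 0.651
```

```bash
sed -i 's/^FO=.*/FO=np.array([590.5,-210.3]); FY=np.deg2rad(-7.0)/' h.py
python3 - <<'E'
from h import *
plan((516.6,154.5,5),np.deg2rad(3.3)+np.pi/2)
E
```

```text
t 6.5167 pos [516.4 153.9  59.5] yaw -1.509 down [-0.004 -0.005 -1.   ] q6 1.7 F [-1.2 -0.9 -0.4] w 0.651
 shift [-0.0032  0.2181  0.0019] mm [-0.8 54.5  0.5] turns [[0.0022, -0.9987, -0.0023], [0.0015, 0.0013, 0.0014]]
```

jog_arm([
  [[-0.003, 0.1, 0.002], [0.001, 0.001, 0.001]],
  [[0, 0.08, 0], [0, 0, 0]],
  [[0, 0.03, 0], [0, 0, 0]],
  [[0, 0.01, 0], [0, 0, 0]],
])

```text
clock: 6.85
ee_pos: [512.6, 153.6, -1.9]
ee_rot: [-1.248, 1.174, -1.162]
force: [-0.1, -0.8, -0.4]
grip_width: 0.65
```

Run:
```python
from h import *
plan((516.6,154.5,5),np.deg2rad(3.3)+np.pi/2)
```

```text
t 6.85 pos [512.6 153.6  -1.9] yaw -1.513 down [-0.013 -0.003 -1.   ] q6 1.7 F [-0.1 -0.8 -0.4] w 0.65
 shift [-0.0024 -0.028   0.0159] mm [-0.6 -7.   4. ] turns [[0.0013, -0.9998, -0.0066], [0.0042, 0.0002, 0.0008]]
```

jog_arm([
  [[0, -0.028, 0.016], [0.004, 0, 0]],
  [[0, 0, 0], [0, 0, 0]],
])

```text
clock: 7.02
ee_pos: [516.2, 153.8, 5.2]
ee_rot: [-1.24, 1.166, -1.167]
force: [0.4, -0.4, 0.4]
grip_width: 0.648
```

jog_arm([
  [[0, 0, 0], [0, 0, 0]],
  [[0, 0, 0], [0, 0, 0]],
  [[0, 0, 0], [0, 0, 0]],
  [[0, 0, 0], [0, 0, 0]],
  [[0, 0, 0], [0, 0, 0]],
], fingers=-1, squeeze=60)

```text
clock: 7.43
ee_pos: [518.7, 154.4, 10.0]
ee_rot: [-1.234, 1.161, -1.17]
force: [-0.5, -0.1, -4.0]
grip_width: 0.334
```

Run:
```python
from h import *
plan((*fx(0,-57,0)[:2],180),FY)
```

```text
t 7.4333 pos [518.7 154.4  10. ] yaw -1.512 down [ 0.005 -0.002 -1.   ] q6 1.71 F [-0.5 -0.1 -4. ] w 0.334
 shift [ 1.6987 -0.6757  0.1641] mm [ 424.7 -168.9   41. ] turns [[-0.001, -0.4425, 0.0017], [-0.0018, 0.5575, -0.001]]
```

jog_arm([
  [[0, -0.08, 0], [0, 0, 0]],
  [[0, -0.15, 0], [0, -0.03, 0]],
  [[0, -0.15, 0], [0, -0.037, 0]],
  [[0, -0.15, 0], [0, -0.037, 0]],
  [[0, -0.15, 0], [0, -0.037, 0]],
])

```text
clock: 7.85
ee_pos: [506.7, 152.5, 169.2]
ee_rot: [-1.433, 0.838, -0.804]
force: [0.6, -0.6, -4.6]
grip_width: 0.336
```

jog_arm([
  [[0, 0, 0], [0, -0.037, 0]],
  [[0, 0, 0], [0, -0.037, 0]],
  [[0, 0, 0], [0, -0.037, 0]],
  [[0, 0, 0], [0, -0.037, 0]],
  [[0, 0, 0], [0, -0.037, 0]],
])

```text
clock: 8.27
ee_pos: [511.1, 153.6, 180.7]
ee_rot: [-1.55, 0.352, -0.338]
force: [0.3, -0.6, -3.9]
grip_width: 0.338
```

jog_arm([
  [[0, 0, 0], [0, -0.037, 0]],
  [[0, 0, 0], [0, -0.037, 0]],
  [[0, 0, 0], [0, -0.037, 0]],
])

```text
clock: 8.52
ee_pos: [509.0, 153.2, 178.1]
ee_rot: [-1.576, 0.068, -0.046]
force: [-0.1, 0.3, -4.0]
grip_width: 0.337
```

Run:
```python
from h import *
plan((*fx(0,-57,0)[:2],180),FY)
```

```text
t 8.5167 pos [509.  153.2 178.1] yaw -0.073 down [-0.014 -0.005 -1.   ] q6 0.27 F [-0.1  0.3 -4. ] w 0.337
 shift [ 0.4192 -0.0031 -1.6542] mm [ 104.8   -0.8 -413.6] turns [[0.0021, 0.0158, -0.0044], [-0.0068, -0.9842, -0.0032]]
```

jog_arm([
  [[0.02, 0, -0.08], [0, 0.016, -0.004]],
  [[0.038, 0, -0.15], [0, 0, 0]],
  [[0.038, 0, -0.15], [0, 0, 0]],
  [[0.038, 0, -0.15], [0, 0, 0]],
  [[0.038, 0, -0.15], [0, 0, 0]],
])

```text
clock: 8.93
ee_pos: [529.0, -19.1, 173.6]
ee_rot: [-1.573, 0.091, -0.077]
force: [0.3, 0.5, -4.1]
grip_width: 0.336
```

jog_arm([
  [[0.038, 0, -0.15], [0, 0, 0]],
  [[0.038, 0, -0.15], [0, 0, 0]],
  [[0.038, 0, -0.15], [0, 0, 0]],
  [[0.038, 0, -0.15], [0, 0, 0]],
  [[0.038, 0, -0.15], [0, 0, 0]],
])

```text
clock: 9.35
ee_pos: [552.2, -218.7, 168.8]
ee_rot: [-1.57, 0.096, -0.071]
force: [1.3, 1.5, -4.6]
grip_width: 0.336
```

Run:
```python
from h import *
plan((*fx(0,-57,0)[:2],140),FY)
```

```text
t 9.35 pos [ 552.2 -218.7  168.8] yaw -0.106 down [-0.016  0.    -1.   ] q6 -0.36 F [ 1.3  1.5 -4.6] w 0.336
 shift [ 0.1468  0.1131 -0.1783] mm [ 36.7  28.3 -44.6] turns [[0.0005, 0.005, -0.0051], [-0.008, -0.995, -0.0007]]
```

jog_arm([
  [[0.05, 0, -0.07], [0, 0.005, -0.005]],
  [[0.05, 0.03, -0.06], [0, 0, 0]],
  [[0.04, 0.03, -0.04], [0, 0, 0]],
  [[0, 0.03, 0], [0, 0, 0]],
  [[0, 0, 0], [0, 0, 0]],
])

```text
clock: 9.77
ee_pos: [579.4, -276.2, 140.2]
ee_rot: [-1.569, 0.11, -0.1]
force: [-1.1, -0.5, -5.2]
grip_width: 0.336
```

```bash
cat > look.py <<'E'
from h import *
import sys
def ana(n,name):
    c=cam(n); w=cloud(c); save(c,name); q=w[...,:2]-FO; C,s=np.cos(-FY),np.sin(-FY)
    X=C*q[...,0]-s*q[...,1]; Y=s*q[...,0]+C*q[...,1]; z=w[...,2]
    hsv=cv2.cvtColor(c['color'],cv2.COLOR_RGB2HSV); H,S,V=[hsv[...,i].astype(int) for i in range(3)]
    return c,X,Y,z,H,S,V
if __name__=='__main__':
    for n in('wrist','scene','side'):
        c,X,Y,z,H,S,V=ana(n,f'{sys.argv[1]}_{n}.png')
        near=(abs(X)<70)&(abs(Y)<190)
        g=near&(H>4)&(H<24)&(S>120)&(z>25)&(Y<45)
        P=np.stack([X[g],Y[g]],1).astype(np.float32)
        if len(P)>20:
            r=cv2.minAreaRect(P); zt=np.percentile(z[g],[5,50,90]); print(n,'tube fixt',len(P),np.round(r[0],1),np.round(r[1],1),round(r[2],1),'z',zt.round(1))
        b=near&(H>100)&(H<125)&(S>120)&(z>4)&(z<16); P=np.stack([X[b],Y[b]],1).astype(np.float32)
        if len(P)>20:
            r=cv2.minAreaRect(P); print(n,'base',len(P),np.round(r[0],1),np.round(r[1],1),round(r[2],1),'Xrange',np.percentile(P[:,0],[1,99]).round(1))
        for a,bb in ((-131,-95),(-27,9)):
            g=(Y>a)&(Y<bb)&(abs(X)<45)&(S<60)&(z>50)&(z<64)
            if g.sum()>10: print(n,'sad',g.sum(),'neg',np.round(np.percentile(X[g&(X<0)],[2,98]),1) if (g&(X<0)).any() else '','pos',np.round(np.percentile(X[g&(X>0)],[2,98]),1) if (g&(X>0)).any() else '')
E
python3 look.py a; python3 -c "
from h import *
plan((*fx(0,-57,0)[:2],100),FY)"
```

```text
wrist tube fixt 24285 [ -4.4 -40.3] [126.4  52.4] 89.6 z [161.1 162.2 163. ]
wrist base 6973 [ -0.5 -16.8] [211.2  89.6] 89.9 Xrange [-44.7  43.9]
wrist sad 14 neg  pos [24.3 31.6]
wrist sad 946 neg [-32.9 -31.1] pos [23.9 31.9]
scene tube fixt 561 [ 13.7 -65.3] [160.3  65.4] 89.0 z [ 37.7 162.  164.5]
scene base 232 [ 0.5 -1.3] [ 88.8 328.6] 0.1 Xrange [-42.9  44.2]
scene sad 95 neg [-32.6 -17.9] pos [18.3 31.9]
scene sad 118 neg [-32.1 -17.5] pos [18.5 32.2]
side tube fixt 399 [ -0.1 -63.9] [ 39.8 163.8] 3.3 z [ 34.4 161.9 164.8]
side base 378 [4.3 1.3] [ 89.9 335.9] 0.0 Xrange [-40.3  47.8]
side sad 33 neg [-28.3 -16.5] pos [23.9 36.2]
side sad 57 neg [-27.4 -15.1] pos [23.  36.9]
t 9.9167 pos [ 580.5 -275.7  142.9] yaw -0.132 down [-0.003 -0.003 -1.   ] q6 -0.39 F [-0.4  0.7 -4.7] w 0.333
 shift [0.0078 0.1716 0.037 ] mm [ 2.  42.9  9.2] turns [[0.001, -0.0033, -0.0007], [0.0011, 0.9967, 0.0016]]
```

View pics/a_wrist.png

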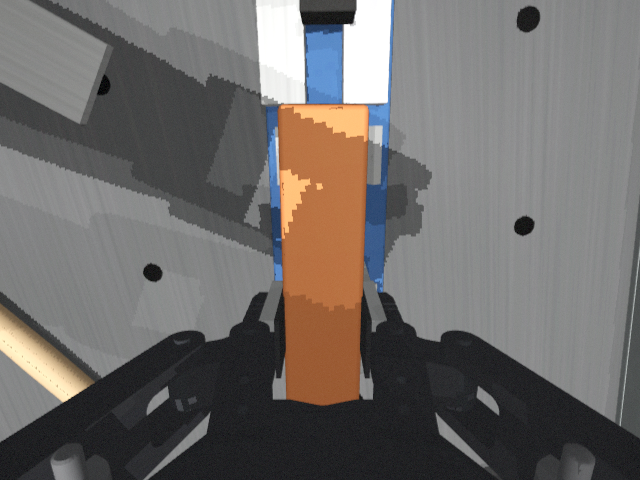

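jog_arm([
  [[0.008, 0.04, 0.045], [0, -0.003, 0]],
  [[0, 0.04, 0], [0, 0, 0]],
  [[0, 0, 0], [0, 0, 0]],
])

```text
clock: 10.17
ee_pos: [584.7, -261.9, 123.6]
ee_rot: [-1.573, 0.094, -0.095]
force: [-1.0, 0.7, -4.7]
grip_width: 0.336
```

Run:
```python
from look import *
o=arm.get_obs(); zt=o['ee_pos'][2]
for n in('wrist','scene','side'):
    c,X,Y,z,H,S,V=ana(n,'tmp.png')
    g=(abs(X)<50)&(abs(Y)<190)&(H>4)&(H<24)&(S>120)&(abs(z-zt-20)<5)
    P=np.stack([X[g],Y[g]],1).astype(np.float32); r=cv2.minAreaRect(P); print(n,len(P),np.round(r,2) if 0 else r,'Y',np.percentile(P[:,1],[0.5,99.5]),'z-tcp',np.median(z[g])-zt)
    print(' X near far end',np.median(X[g&(Y>0)]) , np.percentile(X[g&(Y>0)],[2,98]))
plan((*fx(0,-55,0)[:2],60),FY)
```

```text
wrist 24262 ((-1.052596092224121, -30.15892791748047), (30.631790161132812, 116.45511627197266), 0.06508906930685043) Y [-85.58591755  27.46961191] z-tcp 21.948985706044937
 X near far end -0.6809708495214801 [-14.83721202  13.31292973]
scene 334 ((-1.9261188507080078, -47.78150939941406), (158.0856170654297, 34.1265869140625), 86.94580078125) Y [-125.3086134   28.5375808] z-tcp 22.668743499615715
 X near far end 2.1711101122515277 [-13.94634904  15.06572978]
side 254 ((5.024331092834473, -48.488258361816406), (30.195270538330078, 158.91375732421875), 0.33462753891944885) Y [-126.19138184   30.31399018] z-tcp 22.068435412116372
 X near far end 3.521340822604405 [-10.1857173   18.62013056]
t 10.3167 pos [ 585.7 -263.   125.8] yaw -0.121 down [ 0.003 -0.005 -1.   ] q6 -0.38 F [ 0.7 -0.5 -4. ] w 0.335
 shift [-0.0076  0.2631 -0.0072] mm [-1.9 65.8 -1.8] turns [[0.0016, 0.0005, 0.0012], [0.0018, -0.9995, -0.0024]]
```

jog_arm([
  [[-0.003, 0.04, -0.028], [0.0015, 0, 0.001]],
  [[0, 0.07, 0], [0, 0, 0]],
  [[0, 0.07, 0], [0, 0, 0]],
  [[0, 0.04, 0], [0, 0, 0]],
  [[0, 0, 0], [0, 0, 0]],
])

```text
clock: 10.73
ee_pos: [587.4, -273.9, 72.7]
ee_rot: [-1.574, 0.087, -0.102]
force: [0.4, 2.4, 0.3]
grip_width: 0.339
```

Run:
```python
from h import *
plan((*fx(0.5,-60.5,0)[:2],34),FY)
```

```text
t 10.7333 pos [ 587.4 -273.9   72.7] yaw -0.12 down [ 0.009 -0.005 -1.   ] q6 -0.4 F [0.4 2.4 0.3] w 0.339
 shift [-0.0181  0.1544  0.0126] mm [-4.5 38.6  3.2] turns [[0.0014, 0.0007, 0.0032], [0.005, -0.9993, -0.0022]]
```

jog_arm([
  [[-0.018, 0, 0.012], [0.0014, 0, 0.003]],
  [[0, 0, 0], [0, 0, 0]],
])

```text
clock: 10.9
ee_pos: [583.3, -271.1, 73.1]
ee_rot: [-1.569, 0.094, -0.095]
force: [-0.8, 1.0, -4.9]
grip_width: 0.339
```

Run:
```python
from h import *
plan((*fx(0.5,-60.5,0)[:2],34),FY)
```

```text
t 10.9 pos [ 583.3 -271.1   73.1] yaw -0.12 down [ 0. -0. -1.] q6 -0.4 F [-0.8  1.  -4.9] w 0.339
 shift [0.001  0.1564 0.003 ] mm [ 0.3 39.1  0.8] turns [[0.0, 0.0006, 0.0001], [0.0001, -0.9994, -0.0]]
```

Perfect alignment; lower gently.

jog_arm([
  [[0, 0.03, 0.002], [0, 0, 0]],
  [[0, 0.035, 0], [0, 0, 0]],
  [[0, 0.035, 0], [0, 0, 0]],
  [[0, 0, 0], [0, 0, 0]],
])

```text
clock: 11.23
ee_pos: [583.9, -270.5, 47.9]
ee_rot: [-1.569, 0.093, -0.097]
force: [-0.5, -0.3, -4.9]
grip_width: 0.33
```

Run:
```python
from h import *
plan((*fx(0.5,-60.5,0)[:2],34),FY)
```

```text
t 11.2333 pos [ 583.9 -270.5   47.9] yaw -0.121 down [ 0.002 -0.    -1.   ] q6 -0.4 F [-0.5 -0.3 -4.9] w 0.33
 shift [-0.0012  0.0555  0.0004] mm [-0.3 13.9  0.1] turns [[0.0, 0.0004, 0.0008], [0.0012, -0.9996, -0.0001]]
```

jog_arm([
  [[-0.001, 0.025, 0], [0, 0, 0.0008]],
  [[0, 0.02, 0], [0, 0, 0]],
  [[0, 0.01, 0], [0, 0, 0]],
])

```text
clock: 11.48
ee_pos: [583.8, -271.3, 33.1]
ee_rot: [-1.57, 0.095, -0.095]
force: [-2.8, -2.7, 5.5]
grip_width: 0.335
```

jog_arm([
  [[0, 0.01, 0], [0, 0, 0]],
  [[0, 0, 0], [0, 0, 0]],
])

```text
clock: 11.65
ee_pos: [584.2, -271.4, 34.0]
ee_rot: [-1.568, 0.096, -0.094]
force: [0.2, 1.8, -5.4]
grip_width: 0.337
```

jog_arm([
  [[0, 0, 0], [0, 0, 0]],
  [[0, 0, 0], [0, 0, 0]],
  [[0, 0, 0], [0, 0, 0]],
  [[0, 0, 0], [0, 0, 0]],
], fingers=0.1)

```text
clock: 11.98
ee_pos: [587.3, -273.4, 37.5]
ee_rot: [-1.573, 0.09, -0.099]
force: [0.2, 0.2, -0.3]
grip_width: 0.551
```

jog_arm([
  [[0, -0.08, 0], [0, 0, 0]],
  [[0, -0.15, 0], [0, 0, 0]],
  [[0, -0.15, 0], [0, 0, 0]],
  [[0, -0.15, 0], [0, 0, 0]],
  [[0, -0.15, 0], [0, 0, 0]],
])

```text
clock: 12.4
ee_pos: [580.9, -270.1, 200.4]
ee_rot: [-1.563, 0.106, -0.083]
force: [1.1, 0.9, 0.2]
grip_width: 0.55
```

```bash
cat > meas.py <<'E'
from look import *
for n in('wrist','scene','side'):
    c,X,Y,z,H,S,V=ana(n,'m_'+n+'.png')
    g=(abs(X)<50)&(abs(Y)<190)&(H>4)&(H<24)&(S>120)&(abs(z-54.5)<5)&(Y<60)&(abs(X)<25)&(Y>-138)
    P=np.stack([X[g],Y[g]],1).astype(np.float32)
    if len(P)>20:
        r=cv2.minAreaRect(P); print(n,'tube',len(P),np.round(r[0],1),np.round(r[1],1),round(r[2],1),'Y',P[:,1].min().round(1),P[:,1].max().round(1),'z',np.median(z[g]).round(1))
    rd=((H<5)|(H>174))&(S>150)&(z>66)&(z<80)&(abs(X)<60)&(Y>0)&(Y<190)
    if rd.sum()>20: print(n,'carr Y',np.percentile(Y[rd],[1,99]).round(1),'X',np.percentile(X[rd],[1,99]).round(1))
    l=(H>20)&(H<35)&(S>130)&(z>38)&(X<-20)&(X>-150)&(abs(Y-90)<110)
    if l.sum()>10: print(n,'lever',l.sum(),'X',np.percentile(X[l],[1,50,99]).round(1),'Y',np.percentile(Y[l],[1,50,99]).round(1),'z',np.percentile(z[l],[1,50,99]).round(1))
    d=(V<60)&(abs(X)<12)&(z>40)&(z<66)&(Y>20)&(Y<100)
    if d.sum()>5: print(n,'pad Y',np.percentile(Y[d],[1,99]).round(1))
E
python3 meas.py; python3 -c "
from h import *
plan((*fx(-100,115,0)[:2],150),FY+np.pi/2)"
```

```text
wrist tube 6534 [  0.3 -59.9] [ 29.9 156.2] 0.2 Y -138.0 18.2 z 55.2
wrist carr Y [85.  97.4] X [-37.6  35.2]
wrist pad Y [69.  70.1]
scene tube 467 [  1.2 -59.3] [157.1  31.4] 89.9 Y -137.9 19.2 z 55.3
scene carr Y [ 87.8 144.2] X [-34.3  34.6]
scene lever 86 X [-139.  -110.6  -81.7] Y [107.4 122.8 126.4] z [44.8 53.2 57.5]
side tube 301 [  5.7 -57.1] [160.4  37.7] 88.2 Y -137.5 22.7 z 54.2
side carr Y [ 89.7 149.1] X [-30.5  40. ]
side lever 79 X [-136.  -107.5  -76.5] Y [108.3 123.4 128.9] z [41.1 47.2 54.5]
t 12.55 pos [ 583.9 -271.7  205. ] yaw -0.121 down [-0.005  0.001 -1.   ] q6 -0.4 F [ 0.5 -0.3 -0.8] w 0.549
 shift [-0.4015  0.2221  0.7074] mm [-100.4   55.5  176.8] turns [[-0.0013, -0.4995, -0.0011], [0.0011, 0.5005, -0.0013]]
```

jog_arm([
  [[0, 0, 0], [0, 0.036, 0]],
  [[0, 0, 0], [0, 0.038, 0]],
  [[0, 0, 0], [0, 0.038, 0]],
  [[0, 0, 0], [0, 0.038, 0]],
  [[0, 0, 0], [0, 0.038, 0]],
])

```text
clock: 12.97
ee_pos: [582.2, -271.0, 200.0]
ee_rot: [-1.494, 0.584, -0.568]
force: [0.1, -0.1, -0.6]
grip_width: 0.557
```

jog_arm([
  [[0, 0, 0], [0, 0.038, 0]],
  [[0, 0, 0], [0, 0.038, 0]],
  [[0, 0, 0], [0, 0.038, 0]],
  [[0, 0, 0], [0, 0.038, 0]],
  [[0, 0, 0], [0, 0.038, 0]],
])

```text
clock: 13.38
ee_pos: [578.7, -269.3, 189.9]
ee_rot: [-1.307, 1.072, -1.036]
force: [1.1, 0.1, 0.3]
grip_width: 0.551
```

jog_arm([
  [[0, 0, 0], [0, 0.038, 0]],
  [[0, 0, 0], [0, 0.038, 0]],
  [[0, 0, 0], [0, 0.036, 0]],
])

```text
clock: 13.63
ee_pos: [576.5, -268.3, 183.6]
ee_rot: [-1.143, 1.353, -1.304]
force: [-0.0, -0.4, 0.2]
grip_width: 0.551
```

Run:
```python
from h import *
plan((*fx(-115,117,0)[:2],150),FY+np.pi/2)
```

```text
t 13.6333 pos [ 576.5 -268.3  183.6] yaw -1.73 down [-0.028  0.013 -1.   ] q6 1.21 F [-0.  -0.4  0.2] w 0.551
 shift [-0.6872  0.1537 -0.4544] mm [-171.8   38.4 -113.6] turns [[0.0043, 0.988, 0.0146], [0.0094, -0.0119, -0.0028]]
```

jog_arm([
  [[-0.07, 0, -0.05], [0.009, 0.012, -0.003]],
  [[-0.14, 0, -0.08], [0, 0, 0]],
  [[-0.14, 0.03, -0.09], [0, 0, 0]],
  [[-0.14, 0.03, -0.09], [0, 0, 0]],
  [[-0.13, 0.03, -0.09], [0, 0, 0]],
])

```text
clock: 14.05
ee_pos: [507.0, -98.3, 153.4]
ee_rot: [-1.106, 1.37, -1.364]
force: [-0.1, 1.5, -0.4]
grip_width: 0.553
```

jog_arm([
  [[-0.05, 0.03, -0.04], [0, 0, 0]],
  [[0, 0, 0], [0, 0, 0]],
])

```text
clock: 14.22
ee_pos: [493.8, -77.3, 139.9]
ee_rot: [-1.114, 1.374, -1.353]
force: [-0.1, -0.0, 0.5]
grip_width: 0.551
```

```bash
python3 meas.py
python3 - <<'E'
from h import *
plan((*fx(-115,117,0)[:2],60),FY+np.pi/2)
E
```

```text
wrist tube 8939 [  0.1 -26.8] [91.7 30.6] 89.9 Y -72.7 19.1 z 55.1
wrist carr Y [ 87.1 144.3] X [-37.   21.3]
wrist lever 2212 X [-138.4 -107.8  -81.1] Y [107.  115.7 124.3] z [51.  54.5 56.4]
wrist pad Y [70.4 77.8]
scene tube 465 [  1.5 -59. ] [ 34.7 157. ] 1.0 Y -137.6 19.5 z 55.2
scene carr Y [ 88.2 144.2] X [-35.2  33.6]
scene lever 132 X [-138.  -110.7  -82.4] Y [108.8 119.9 125.7] z [46.2 53.6 57.8]
side tube 301 [  5.4 -57.3] [162.2  35.9] 87.7 Y -138.0 24.4 z 54.1
side carr Y [ 88.9 148.1] X [-28.7  40.7]
side lever 155 X [-135.1 -105.1  -76.4] Y [106.6 121.5 128.5] z [39.2 51.  57.7]
t 14.3667 pos [497.  -80.7 142.9] yaw -1.783 down [-0.011  0.    -1.   ] q6 1.52 F [-0.1 -0.5  0.6] w 0.55
 shift [ 0.0028  0.332  -0.0219] mm [ 0.7 83.  -5.5] turns [[-0.0007, 0.9714, 0.0052], [0.0034, -0.0286, 0.0004]]
```

View pics/m_wrist.png

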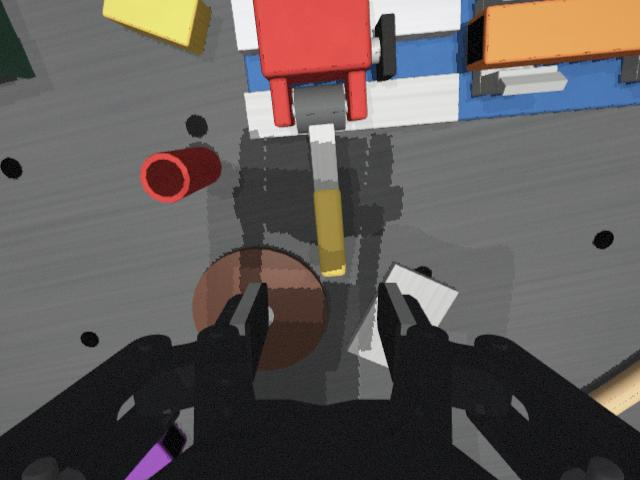

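jog_arm([
  [[0.008, 0.05, -0.022], [0.003, -0.028, 0]],
  [[0, 0.1, 0], [0, 0, 0]],
  [[0, 0.1, 0], [0, 0, 0]],
  [[0, 0.05, 0], [0, 0, 0]],
  [[0, 0, 0], [0, 0, 0]],
])

```text
clock: 14.78
ee_pos: [499.1, -89.9, 71.1]
ee_rot: [-1.142, 1.29, -1.312]
force: [-0.5, 0.1, 0.6]
grip_width: 0.546
```

Run:
```python
from h import *
plan((*fx(-115,115.7,0)[:2],24),FY+np.pi/2)
```

```text
t 14.7833 pos [499.1 -89.9  71.1] yaw -1.698 down [ 0.012 -0.007 -1.   ] q6 1.42 F [-0.5  0.1  0.6] w 0.546
 shift [-0.03    0.1877 -0.0409] mm [ -7.5  46.9 -10.2] turns [[-0.0026, 0.9985, -0.0062], [-0.004, -0.0015, 0.0016]]
```

jog_arm([
  [[-0.03, 0, -0.04], [-0.004, -0.0015, 0.0016]],
  [[0, 0, 0], [0, 0, 0]],
])

```text
clock: 14.95
ee_pos: [490.7, -82.9, 71.4]
ee_rot: [-1.148, 1.302, -1.3]
force: [0.6, 0.2, -0.1]
grip_width: 0.552
```

Run:
```python
from h import *
plan((*fx(-115,115.7,0)[:2],24),FY+np.pi/2)
```

```text
t 14.95 pos [490.7 -82.9  71.4] yaw -1.696 down [-0.002  0.    -1.   ] q6 1.42 F [ 0.6  0.2 -0.1] w 0.552
 shift [-0.0057  0.1897 -0.0013] mm [-1.4 47.4 -0.3] turns [[0.0001, 0.999, 0.0009], [0.0006, -0.001, -0.0]]
```

jog_arm([
  [[-0.005, 0.04, 0], [0, -0.001, 0]],
  [[0, 0.05, 0], [0, 0, 0]],
  [[0, 0.05, 0], [0, 0, 0]],
  [[0, 0.04, 0], [0, 0, 0]],
  [[0, 0, 0], [0, 0, 0]],
])

```text
clock: 15.37
ee_pos: [496.3, -83.5, 30.0]
ee_rot: [-1.143, 1.289, -1.306]
force: [-0.3, 0.6, -0.2]
grip_width: 0.552
```

Run:
```python
from h import *
plan((*fx(-115,115.7,0)[:2],24),FY+np.pi/2)
```

```text
t 15.3667 pos [496.3 -83.5  30. ] yaw -1.693 down [ 0.011 -0.003 -1.   ] q6 1.42 F [-0.3  0.6 -0.2] w 0.552
 shift [-0.0055  0.0235 -0.0244] mm [-1.4  5.9 -6.1] turns [[0.001, -1.0, 0.0057], [-0.0037, 0.0, 0.0006]]
```

jog_arm([
  [[-0.005, 0.02, -0.024], [-0.0037, 0, 0]],
  [[0, 0, 0], [0, 0, 0]],
])

```text
clock: 15.53
ee_pos: [490.6, -81.5, 24.9]
ee_rot: [-1.151, 1.298, -1.3]
force: [0.0, -0.0, -0.2]
grip_width: 0.554
```

jog_arm([
  [[0, 0, 0], [0, 0, 0]],
  [[0, 0, 0], [0, 0, 0]],
  [[0, 0, 0], [0, 0, 0]],
  [[0, 0, 0], [0, 0, 0]],
  [[0, 0, 0], [0, 0, 0]],
], fingers=-1, squeeze=40)

```text
clock: 15.95
ee_pos: [491.0, -82.2, 26.0]
ee_rot: [-1.151, 1.296, -1.302]
force: [1.1, -0.4, -2.9]
grip_width: 0.204
```

Run:
```python
from h import *
o=arm.get_obs()
for th in (0,.3,.6,.9,1.2):
    x,z=-27-88*np.cos(th),88*np.sin(th)
    print(th); plan((*fx(x,115.7,0)[:2],24+z),FY+np.pi/2,o)
```

```text
0
t 15.95 pos [491.  -82.2  26. ] yaw -1.693 down [ 0.001 -0.004 -1.   ] q6 1.42 F [ 1.1 -0.4 -2.9] w 0.204
 shift [-0.0029  0.0082 -0.0027] mm [-0.7  2.  -0.7] turns [[0.0018, -0.9999, 0.0008], [-0.0005, 0.0001, 0.0012]]
0.3
t 15.95 pos [491.  -82.2  26. ] yaw -1.693 down [ 0.001 -0.004 -1.   ] q6 1.42 F [ 1.1 -0.4 -2.9] w 0.204
 shift [-0.0025 -0.0958  0.0132] mm [ -0.6 -24.    3.3] turns [[0.0018, -0.9999, 0.0008], [-0.0005, 0.0001, 0.0012]]
0.6
t 15.95 pos [491.  -82.2  26. ] yaw -1.693 down [ 0.001 -0.004 -1.   ] q6 1.42 F [ 1.1 -0.4 -2.9] w 0.204
 shift [-0.0021 -0.1905  0.0591] mm [ -0.5 -47.6  14.8] turns [[0.0018, -0.9999, 0.0008], [-0.0005, 0.0001, 0.0012]]
0.9
t 15.95 pos [491.  -82.2  26. ] yaw -1.693 down [ 0.001 -0.004 -1.   ] q6 1.42 F [ 1.1 -0.4 -2.9] w 0.204
 shift [-0.0018 -0.2673  0.1309] mm [ -0.4 -66.8  32.7] turns [[0.0018, -0.9999, 0.0008], [-0.0005, 0.0001, 0.0012]]
1.2
t 15.95 pos [491.  -82.2  26. ] yaw -1.693 down [ 0.001 -0.004 -1.   ] q6 1.42 F [ 1.1 -0.4 -2.9] w 0.204
 shift [-0.0016 -0.3196  0.2222] mm [ -0.4 -79.9  55.6] turns [[0.0018, -0.9999, 0.0008], [-0.0005, 0.0001, 0.0012]]
```

jog_arm([
  [[0, -0.053, 0.004], [0, 0, 0]],
  [[0, -0.051, 0.012], [0, 0, 0]],
  [[0, -0.049, 0.019], [0, 0, 0]],
  [[0, -0.046, 0.026], [0, 0, 0]],
])

```text
clock: 16.28
ee_pos: [500.4, -83.3, 68.8]
ee_rot: [-1.159, 1.305, -1.296]
force: [0.8, -3.6, -14.4]
grip_width: 0.202
```

```bash
cat > lev.py <<'E'
from h import *
import sys
Yl=float(sys.argv[1]); o=arm.get_obs()
c,s=np.cos(-FY),np.sin(-FY); q=np.array(o['ee_pos'][:2])-FO; X=c*q[0]-s*q[1]; Y=s*q[0]+c*q[1]; z=o['ee_pos'][2]-25.5
print('fix X',round(X,1),'Y',round(Y,1),'z',round(z,1),'r',round(np.hypot(X+27,z),1),'theta',round(np.arctan2(z,-27-X),2))
for th in map(float,sys.argv[2:]): print(th,end=' '); plan((*fx(-27-88*np.cos(th),Yl,0)[:2],25.5+88*np.sin(th)),FY+np.pi/2,o)
E
python3 lev.py 115 0.75 1.0 1.2
```

```text
fix X -104.9 Y 115.1 z 43.3 r 89.1 theta 0.51
0.75 t 16.2833 pos [500.4 -83.3  68.8] yaw -1.693 down [-0.011 -0.002 -1.   ] q6 1.43 F [  0.8  -3.6 -14.4] w 0.202
 shift [ 0.0006 -0.0675  0.0533] mm [  0.1 -16.9  13.3] turns [[0.0019, -0.9999, -0.0053], [0.0034, 0.0001, 0.0012]]
1.0 t 16.2833 pos [500.4 -83.3  68.8] yaw -1.693 down [-0.011 -0.002 -1.   ] q6 1.43 F [  0.8  -3.6 -14.4] w 0.202
 shift [ 0.0008 -0.1245  0.1201] mm [  0.2 -31.1  30. ] turns [[0.0019, -0.9999, -0.0053], [0.0034, 0.0001, 0.0012]]
1.2 t 16.2833 pos [500.4 -83.3  68.8] yaw -1.693 down [-0.011 -0.002 -1.   ] q6 1.43 F [  0.8  -3.6 -14.4] w 0.202
 shift [ 0.0009 -0.157   0.1824] mm [  0.2 -39.3  45.6] turns [[0.0019, -0.9999, -0.0053], [0.0034, 0.0001, 0.0012]]
```

Lever follows nicely (radius 89). Continue.

jog_arm([
  [[0, -0.04, 0.03], [0.003, 0, 0]],
  [[0, -0.04, 0.036], [0, 0, 0]],
  [[0, -0.036, 0.04], [0, 0, 0]],
  [[0, -0.03, 0.044], [0, 0, 0]],
])

```text
clock: 16.62
ee_pos: [530.3, -87.0, 100.9]
ee_rot: [-1.171, 1.317, -1.287]
force: [-6.1, -3.2, -11.4]
grip_width: 0.2
```

```bash
python3 lev.py 115 1.1 1.2 1.3
```

```text
fix X -74.7 Y 115.0 z 75.4 r 89.2 theta 1.01
1.1 t 16.6167 pos [530.3 -87.  100.9] yaw -1.692 down [-0.027 -0.001 -1.   ] q6 1.44 F [ -6.1  -3.2 -11.4] w 0.2
 shift [ 0.0003 -0.0129  0.0309] mm [ 0.1 -3.2  7.7] turns [[0.002, -0.9996, -0.0134], [0.0085, 0.0003, 0.0013]]
1.2 t 16.6167 pos [530.3 -87.  100.9] yaw -1.692 down [-0.027 -0.001 -1.   ] q6 1.44 F [ -6.1  -3.2 -11.4] w 0.2
 shift [ 0.0003 -0.0282  0.0626] mm [ 0.1 -7.  15.7] turns [[0.002, -0.9996, -0.0134], [0.0085, 0.0003, 0.0013]]
1.3 t 16.6167 pos [530.3 -87.  100.9] yaw -1.692 down [-0.027 -0.001 -1.   ] q6 1.44 F [ -6.1  -3.2 -11.4] w 0.2
 shift [ 0.0004 -0.0402  0.0957] mm [  0.1 -10.   23.9] turns [[0.002, -0.9996, -0.0134], [0.0085, 0.0003, 0.0013]]
```

jog_arm([
  [[0, -0.02, 0.04], [0.0085, 0, 0]],
  [[0, -0.01, 0.02], [0, 0, 0]],
  [[0.02, 0, 0], [0, 0, 0]],
  [[0.04, 0, 0], [0, 0, 0]],
  [[0.04, 0, 0], [0, 0, 0]],
])

```text
clock: 17.03
ee_pos: [541.0, -105.3, 107.4]
ee_rot: [-1.151, 1.317, -1.278]
force: [-2.6, 9.6, -7.5]
grip_width: 0.201
```

```bash
python3 lev.py 60 1.15
```

```text
fix X -61.9 Y 98.2 z 81.9 r 89.0 theta 1.17
1.15 t 17.0333 pos [ 541.  -105.3  107.4] yaw -1.692 down [-0.016  0.016 -1.   ] q6 1.39 F [-2.6  9.6 -7.5] w 0.201
 shift [ 0.153   0.0042 -0.0043] mm [38.2  1.1 -1.1] turns [[-0.0069, -0.9995, -0.009], [0.0057, 0.0005, -0.0044]]
```

jog_arm([
  [[0.035, 0, 0], [0.003, 0, -0.004]],
  [[0.035, 0, 0], [0, 0, 0]],
  [[0.035, 0, 0], [0, 0, 0]],
  [[0.02, 0, 0], [0, 0, 0]],
])

```text
clock: 17.37
ee_pos: [538.4, -127.4, 107.4]
ee_rot: [-1.142, 1.318, -1.276]
force: [-1.3, 10.2, -8.9]
grip_width: 0.202
```

```bash
python3 lev.py 58 1.15; python3 meas.py | grep -v lever
```

```text
fix X -61.8 Y 76.0 z 81.9 r 89.0 theta 1.17
1.15 t 17.3667 pos [ 538.4 -127.4  107.4] yaw -1.692 down [-0.011  0.023 -1.   ] q6 1.35 F [-1.3 10.2 -8.9] w 0.202
 shift [ 0.072   0.0049 -0.0046] mm [18.   1.2 -1.1] turns [[-0.0106, -0.9997, -0.0068], [0.0043, 0.0002, -0.0067]]
wrist tube 11871 [  0.1 -36.2] [110.2  29.5] 90.0 Y -91.3 19.0 z 55.1
wrist carr Y [ 48.3 105.5] X [-36.   35.7]
wrist pad Y [31.5 39.1]
scene tube 469 [ -0.5 -59.7] [ 36.2 155.6] 1.1 Y -137.4 18.2 z 55.3
scene carr Y [ 47.3 101.8] X [-3.6 35.6]
side tube 251 [  4.8 -52.9] [ 31.3 170. ] 0.3 Y -137.8 32.0 z 54.2
side carr Y [ 47.8 109.3] X [-25.2  40.4]
```

jog_arm([
  [[0.025, 0, 0], [0.003, 0, -0.006]],
  [[0.025, 0, 0], [0, 0, 0]],
  [[0.02, 0, 0], [0, 0, 0]],
])

```text
clock: 17.77
ee_pos: [537.4, -137.4, 107.4]
ee_rot: [-1.141, 1.311, -1.283]
force: [-0.9, 9.7, -7.3]
grip_width: 0.2
```

jog_arm([
  [[0.015, 0, 0], [0, 0, -0.004]],
  [[0.015, 0, 0], [0, 0, 0]],
])

```text
clock: 17.93
ee_pos: [537.0, -139.9, 107.4]
ee_rot: [-1.145, 1.312, -1.284]
force: [-0.4, 9.6, -8.9]
grip_width: 0.201
```

```bash
python3 lev.py 57 1.15; python3 meas.py | grep wrist
```

```text
fix X -61.7 Y 63.3 z 81.9 r 89.0 theta 1.17
1.15 t 17.9333 pos [ 537.  -139.9  107.4] yaw -1.693 down [-0.008  0.015 -1.   ] q6 1.33 F [-0.4  9.6 -8.9] w 0.201
 shift [ 0.0254  0.0061 -0.0051] mm [ 6.3  1.5 -1.3] turns [[0.0069, 0.9999, 0.0049], [0.0031, -0.0001, -0.0044]]
wrist tube 13099 [  0.2 -43. ] [123.9  29.9] 90.0 Y -105.0 18.9 z 55.2
wrist carr Y [35.8 92.9] X [-36.   35.6]
wrist lever 6114 X [-83.  -65.2 -47.8] Y [55.6 64.1 72.5] z [ 96.2 130.1 147.2]
wrist pad Y [20.1 26.4]
```

jog_arm([
  [[0.025, 0, 0], [0, 0, -0.003]],
  [[0.025, 0, 0], [0, 0, 0]],
])

```text
clock: 18.25
ee_pos: [536.3, -145.5, 107.4]
ee_rot: [-1.143, 1.316, -1.28]
force: [0.1, 14.4, -7.4]
grip_width: 0.201
```

```bash
python3 lev.py 57 1.15; python3 meas.py | grep wrist
```

```text
fix X -61.7 Y 57.7 z 81.9 r 89.0 theta 1.17
1.15 t 18.25 pos [ 536.3 -145.5  107.4] yaw -1.694 down [-0.01   0.019 -1.   ] q6 1.32 F [ 0.1 14.4 -7.4] w 0.201
 shift [ 0.0029  0.0065 -0.005 ] mm [ 0.7  1.6 -1.3] turns [[0.009, 0.9998, 0.0061], [0.0039, -0.0002, -0.0057]]
wrist tube 13806 [  0.2 -42.4] [137.   29.7] 89.9 Y -110.9 26.1 z 55.2
wrist carr Y [29.9 87.4] X [-35.9  35.4]
wrist lever 6079 X [-82.9 -65.1 -47.8] Y [50.1 58.5 66.9] z [ 96.4 130.2 147.3]
wrist pad Y [20.1 26.2]
```

```bash
python3 -c "
import cv2
a=cv2.imread('pics/m_wrist.png'); print(a.shape); cv2.imwrite('pics/ring.png',cv2.resize(a[0:240,280:600],(800,600),interpolation=cv2.INTER_CUBIC))"
```

```text
(480, 640, 3)
```

View pics/ring.png

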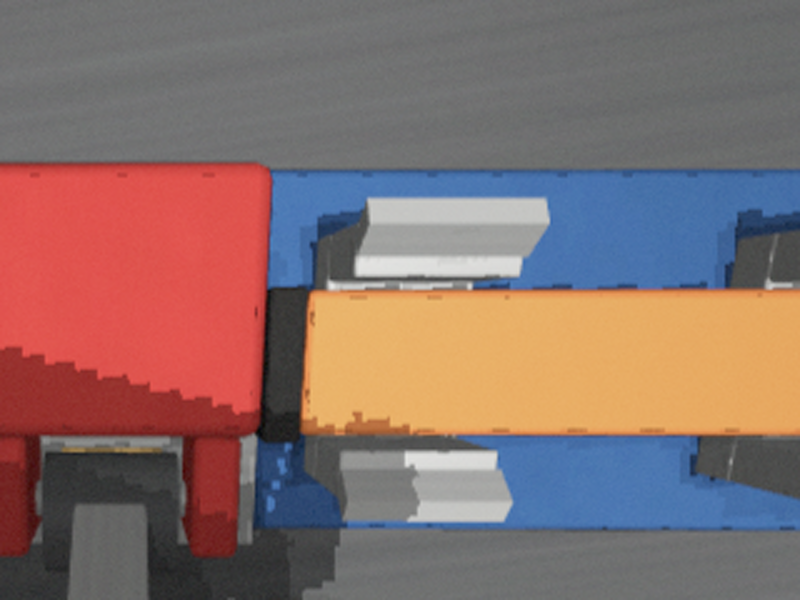

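jog_arm([
  [[0.02, 0, 0], [0, 0, -0.003]],
  [[0, 0, 0], [0, 0, 0]],
])

```text
clock: 18.57
ee_pos: [536.5, -146.3, 107.6]
ee_rot: [-1.146, 1.316, -1.28]
force: [-2.1, -3.2, -10.5]
grip_width: 0.199
```

```bash
python3 lev.py 57 1.05 0.8 0.5 0.2 0
```

```text
fix X -61.4 Y 57.0 z 82.1 r 89.0 theta 1.17
1.05 t 18.5667 pos [ 536.5 -146.3  107.6] yaw -1.693 down [-0.012  0.017 -1.   ] q6 1.32 F [ -2.1  -3.2 -10.5] w 0.199
 shift [ 0.0003  0.0236 -0.0374] mm [ 0.1  5.9 -9.3] turns [[-0.0078, -0.9999, -0.0069], [0.0044, 0.0, -0.005]]
0.8 t 18.5667 pos [ 536.5 -146.3  107.6] yaw -1.693 down [-0.012  0.017 -1.   ] q6 1.32 F [ -2.1  -3.2 -10.5] w 0.199
 shift [ 0.0012  0.0774 -0.1067] mm [  0.3  19.4 -26.7] turns [[-0.0078, -0.9999, -0.0069], [0.0044, 0.0, -0.005]]
0.5 t 18.5667 pos [ 536.5 -146.3  107.6] yaw -1.693 down [-0.012  0.017 -1.   ] q6 1.32 F [ -2.1  -3.2 -10.5] w 0.199
 shift [ 0.0025  0.162  -0.1692] mm [  0.6  40.5 -42.3] turns [[-0.0078, -0.9999, -0.0069], [0.0044, 0.0, -0.005]]
0.2 t 18.5667 pos [ 536.5 -146.3  107.6] yaw -1.693 down [-0.012  0.017 -1.   ] q6 1.32 F [ -2.1  -3.2 -10.5] w 0.199
 shift [ 0.004   0.2613 -0.2039] mm [  1.   65.3 -51. ] turns [[-0.0078, -0.9999, -0.0069], [0.0044, 0.0, -0.005]]
0.0 t 18.5667 pos [ 536.5 -146.3  107.6] yaw -1.693 down [-0.012  0.017 -1.   ] q6 1.32 F [ -2.1  -3.2 -10.5] w 0.199
 shift [ 0.0051  0.3314 -0.21  ] mm [  1.3  82.8 -52.5] turns [[-0.0078, -0.9999, -0.0069], [0.0044, 0.0, -0.005]]
```

jog_arm([
  [[0.001, 0.024, -0.037], [0, 0, 0]],
  [[0.001, 0.03, -0.044], [0, 0, 0]],
  [[0.001, 0.036, -0.039], [0, 0, 0]],
  [[0.001, 0.041, -0.033], [0, 0, 0]],
])

```text
clock: 18.9
ee_pos: [525.4, -145.0, 100.8]
ee_rot: [-1.101, 1.265, -1.315]
force: [-9.1, 10.9, 34.5]
grip_width: 0.198
```

```bash
python3 lev.py 57 0.5 0.2 0
```

```text
fix X -72.6 Y 56.9 z 75.3 r 88.1 theta 1.03
0.5 t 18.9 pos [ 525.4 -145.   100.8] yaw -1.694 down [ 0.053  0.008 -0.999] q6 1.3 F [-9.1 10.9 34.5] w 0.198
 shift [ 0.0016  0.1259 -0.1331] mm [  0.4  31.5 -33.3] turns [[0.0072, 0.9991, -0.0257], [-0.0164, -0.0005, -0.0046]]
0.2 t 18.9 pos [ 525.4 -145.   100.8] yaw -1.694 down [ 0.053  0.008 -0.999] q6 1.3 F [-9.1 10.9 34.5] w 0.198
 shift [ 0.003   0.2227 -0.1742] mm [  0.8  55.7 -43.6] turns [[0.0072, 0.9991, -0.0257], [-0.0164, -0.0005, -0.0046]]
0.0 t 18.9 pos [ 525.4 -145.   100.8] yaw -1.694 down [ 0.053  0.008 -0.999] q6 1.3 F [-9.1 10.9 34.5] w 0.198
 shift [ 0.0041  0.2922 -0.1848] mm [  1.   73.  -46.2] turns [[0.0072, 0.9991, -0.0257], [-0.0164, -0.0005, -0.0046]]
```

jog_arm([
  [[0, 0, -0.03], [-0.008, 0, 0]],
  [[0, 0.008, -0.03], [-0.008, 0, 0]],
])

```text
clock: 19.07
ee_pos: [522.4, -144.5, 102.4]
ee_rot: [-1.11, 1.277, -1.311]
force: [25.2, -2.3, -23.5]
grip_width: 0.2
```

```bash
python3 lev.py 57 0.7 0.2 0
```

```text
fix X -75.6 Y 57.0 z 76.9 r 91.0 theta 1.01
0.7 t 19.0667 pos [ 522.4 -144.5  102.4] yaw -1.697 down [ 0.039  0.008 -0.999] q6 1.31 F [ 25.2  -2.3 -23.5] w 0.2
 shift [ 0.0015  0.0778 -0.0777] mm [  0.4  19.4 -19.4] turns [[0.0064, 0.9985, -0.019], [-0.0121, -0.0013, -0.0041]]
0.2 t 19.0667 pos [ 522.4 -144.5  102.4] yaw -1.697 down [ 0.039  0.008 -0.999] q6 1.31 F [ 25.2  -2.3 -23.5] w 0.2
 shift [ 0.0038  0.2316 -0.1594] mm [  1.   57.9 -39.8] turns [[0.0064, 0.9985, -0.019], [-0.0121, -0.0013, -0.0041]]
0.0 t 19.0667 pos [ 522.4 -144.5  102.4] yaw -1.697 down [ 0.039  0.008 -0.999] q6 1.31 F [ 25.2  -2.3 -23.5] w 0.2
 shift [ 0.0048  0.3012 -0.169 ] mm [  1.2  75.3 -42.3] turns [[0.0064, 0.9985, -0.019], [-0.0121, -0.0013, -0.0041]]
```

jog_arm([
  [[0, 0.03, -0.024], [0, 0, 0]],
  [[0, 0.03, -0.03], [0, 0, 0]],
  [[0, 0.03, -0.03], [0, 0, 0]],
], squeeze=20)

```text
clock: 19.32
ee_pos: [520.5, -144.3, 100.2]
ee_rot: [-1.082, 1.245, -1.333]
force: [1.4, 5.1, 7.7]
grip_width: 0.203
```

```bash
python3 lev.py 57 0.6 0.4 0.2 0
```

```text
fix X -77.5 Y 57.0 z 74.7 r 90.2 theta 0.98
0.6 t 19.3167 pos [ 520.5 -144.3  100.2] yaw -1.697 down [ 0.08   0.002 -0.997] q6 1.29 F [1.4 5.1 7.7] w 0.203
 shift [ 0.0015  0.0928 -0.096 ] mm [  0.4  23.2 -24. ] turns [[0.006, 0.9976, -0.0396], [-0.0253, -0.0016, -0.0038]]
0.4 t 19.3167 pos [ 520.5 -144.3  100.2] yaw -1.697 down [ 0.08   0.002 -0.997] q6 1.29 F [1.4 5.1 7.7] w 0.203
 shift [ 0.0024  0.1516 -0.1345] mm [  0.6  37.9 -33.6] turns [[0.006, 0.9976, -0.0396], [-0.0253, -0.0016, -0.0038]]
0.2 t 19.3167 pos [ 520.5 -144.3  100.2] yaw -1.697 down [ 0.08   0.002 -0.997] q6 1.29 F [1.4 5.1 7.7] w 0.203
 shift [ 0.0033  0.2169 -0.1605] mm [  0.8  54.2 -40.1] turns [[0.006, 0.9976, -0.0396], [-0.0253, -0.0016, -0.0038]]
0.0 t 19.3167 pos [ 520.5 -144.3  100.2] yaw -1.697 down [ 0.08   0.002 -0.997] q6 1.29 F [1.4 5.1 7.7] w 0.203
 shift [ 0.0042  0.286  -0.173 ] mm [  1.   71.5 -43.3] turns [[0.006, 0.9976, -0.0396], [-0.0253, -0.0016, -0.0038]]
```

Run:
```python
from h import *
o=arm.get_obs(); print({k:np.round(o[k],3).tolist() for k in('joints','joint_vel','tau','force','moment','ee_rot')})
c=cam('side'); cv2.imwrite('pics/sidel.png',cv2.resize(c['color'][90:270,200:440],(800,600),interpolation=cv2.INTER_CUBIC)[...,::-1])
```

```text
{'joints': [-0.386, -0.044, 2.056, 0.037, 1.056, 1.295], 'joint_vel': [-0.027, -0.118, 0.137, 0.055, -0.19, -0.05], 'tau': [-2.742, -25.775, -28.76, -1.022, 0.242, -0.02], 'force': [1.412, 5.097, 7.697], 'moment': [0.431, -0.383, -0.024], 'ee_rot': [-1.082, 1.245, -1.333]}
```

View pics/sidel.png

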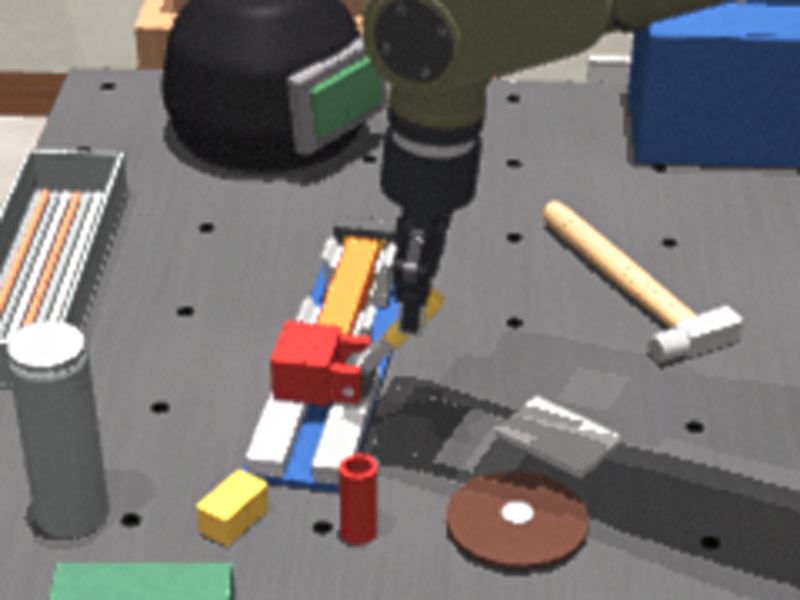

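jog_arm([
  [[0, 0, 0], [0, 0, 0]],
  [[0, 0, 0], [0, 0, 0]],
  [[0, 0, 0], [0, 0, 0]],
  [[0, -0.05, 0], [0, 0, 0]],
  [[0, -0.12, 0], [0, 0, 0]],
], fingers=0)

```text
clock: 19.78
ee_pos: [520.9, -145.3, 149.4]
ee_rot: [-1.074, 1.236, -1.339]
force: [-0.3, -0.3, -0.3]
grip_width: 0.5
```

jog_arm([
  [[0, -0.1, 0], [0, 0, 0]],
  [[0, 0, 0], [-0.02, 0, -0.003]],
  [[0, 0, 0], [-0.01, 0, 0]],
  [[0, 0, 0], [0, 0, 0]],
])

```text
clock: 20.12
ee_pos: [522.1, -147.6, 188.2]
ee_rot: [-1.141, 1.296, -1.309]
force: [0.3, -0.3, -0.3]
grip_width: 0.499
```

```bash
python3 meas.py
python3 - <<'E'
from h import *
plan((*fx(-95,58,0)[:2],150),FY+np.pi/2)
E
```

```text
wrist tube 8682 [  0.3 -55.9] [ 29.5 164.2] 0.0 Y -138.0 26.2 z 55.2
wrist carr Y [29.  86.5] X [-35.9  35.3]
wrist lever 2314 X [-101.5  -79.8  -57.6] Y [49.4 58.  66.4] z [ 91.4 119.2 136.2]
wrist pad Y [24.4 26.2]
scene tube 438 [ -0.4 -63.8] [147.3  34.2] 89.6 Y -137.5 9.9 z 55.4
scene carr Y [29.9 83.1] X [-16.9  35.2]
scene lever 90 X [-95.4 -79.9 -62.1] Y [50.4 58.8 67.4] z [ 97.9 120.2 136.7]
side tube 264 [  6.4 -65. ] [145.6  34.8] 88.8 Y -137.9 8.0 z 54.2
side carr Y [31.9 90. ] X [-30.3  40.4]
side lever 114 X [-98.2 -77.5 -55.8] Y [50.6 65.1 71.2] z [ 87.8 113.2 135.4]
t 20.2667 pos [ 520.6 -147.1  186. ] yaw -1.7 down [ 0.006 -0.002 -1.   ] q6 1.32 F [-0.7 -0.1 -0. ] w 0.502
 shift [-0.0147  0.1435 -0.0728] mm [ -3.7  35.9 -18.2] turns [[-0.0004, 0.9979, -0.0031], [-0.002, -0.0021, 0.0003]]
```

jog_arm([
  [[-0.012, 0.06, -0.05], [-0.002, -0.002, 0]],
  [[0, 0.05, 0], [0, 0, 0]],
  [[0, 0, 0], [0, 0, 0]],
  [[0, 0, 0], [0, 0, 0]],
], fingers=-1)

```text
clock: 20.6
ee_pos: [507.2, -142.3, 155.8]
ee_rot: [-1.149, 1.3, -1.299]
force: [0.1, -0.2, 0.5]
grip_width: 0.003
```

Run:
```python
from h import *
plan((*fx(-89,58,0)[:2],53),FY+np.pi/2)
```

```text
t 20.6 pos [ 507.2 -142.3  155.8] yaw -1.694 down [-0.001  0.    -1.   ] q6 1.32 F [ 0.1 -0.2  0.5] w 0.003
 shift [-0.0025  0.4111  0.0084] mm [ -0.6 102.8   2.1] turns [[0.0, 0.9997, 0.0004], [0.0002, -0.0003, -0.0]]
```

jog_arm([
  [[0, 0.06, 0.006], [0, 0, 0]],
  [[0, 0.06, 0], [0, 0, 0]],
  [[0, 0.06, 0], [0, 0, 0]],
  [[0, 0.06, 0], [0, 0, 0]],
])

```text
clock: 20.93
ee_pos: [506.8, -144.2, 109.9]
ee_rot: [-1.16, 1.307, -1.294]
force: [0.5, 0.6, 6.6]
grip_width: -0.002
```

Run:
```python
from h import *
plan((*fx(-89,58,0)[:2],53),FY+np.pi/2)
```

```text
t 20.9333 pos [ 506.8 -144.2  109.9] yaw -1.693 down [-0.013 -0.001 -1.   ] q6 1.32 F [0.5 0.6 6.6] w -0.002
 shift [-0.0111  0.2275  0.0115] mm [-2.8 56.9  2.9] turns [[-0.0015, 1.0, 0.0062], [0.004, -0.0, 0.0009]]
```

Lever yields at ~7 N. Keep pressing.

jog_arm([
  [[-0.008, 0.05, 0.008], [0.003, 0, 0]],
  [[0, 0.05, 0], [0, 0, 0]],
  [[0, 0.05, 0], [0, 0, 0]],
  [[0, 0.05, 0], [0, 0, 0]],
])

```text
clock: 21.27
ee_pos: [517.0, -146.1, 69.2]
ee_rot: [-1.144, 1.285, -1.312]
force: [-3.0, 0.5, 10.3]
grip_width: -0.001
```

Run:
```python
from h import *
plan((*fx(-89,58,0)[:2],53),FY+np.pi/2)
```

```text
t 21.2667 pos [ 517.  -146.1   69.2] yaw -1.694 down [ 0.013 -0.009 -1.   ] q6 1.32 F [-3.   0.5 10.3] w -0.001
 shift [-0.0133  0.0641 -0.0337] mm [-3.3 16.  -8.4] turns [[-0.0036, 0.9997, -0.0072], [-0.0046, -0.0003, 0.0023]]
```

jog_arm([
  [[-0.01, 0.02, -0.05], [-0.005, 0, 0.002]],
  [[0, 0.04, -0.02], [0, 0, 0]],
  [[0, 0.04, 0], [0, 0, 0]],
])

```text
clock: 21.52
ee_pos: [505.5, -143.2, 51.4]
ee_rot: [-1.144, 1.294, -1.305]
force: [-36.2, 11.8, 83.8]
grip_width: 0.002
```

Run:
```python
from h import *
plan((*fx(-100,58,0)[:2],53),FY+np.pi/2)
```

```text
t 21.5167 pos [ 505.5 -143.2   51.4] yaw -1.695 down [ 0.007 -0.002 -1.   ] q6 1.32 F [-36.2  11.8  83.8] w 0.002
 shift [-0.0071 -0.0066 -0.03  ] mm [-1.8 -1.6 -7.5] turns [[-0.0007, 0.9995, -0.0037], [-0.0023, -0.0005, 0.0004]]
```

jog_arm([
  [[0, -0.05, 0], [0, 0, 0]],
  [[0, -0.15, 0], [0, 0, 0]],
  [[0, -0.15, -0.05], [0, 0, 0]],
  [[0, -0.15, -0.05], [0, 0, 0]],
  [[0, 0, 0], [0, 0, 0]],
])

```text
clock: 21.93
ee_pos: [479.1, -140.0, 183.4]
ee_rot: [-1.146, 1.298, -1.302]
force: [2.4, -1.0, 1.3]
grip_width: -0.002
```

```bash
python3 meas.py
python3 - <<'E'
from h import *
o=arm.get_obs(); print(o['clock'],o['force'],o['ee_pos'])
from look import *
c,X,Y,z,H,S,V=ana('wrist','fin.png')
l=(H>20)&(H<35)&(S>130)&(z>30)&(X<-20)&(X>-150)&(abs(Y-58)<30)
a=np.polyfit(X[l],z[l],1); print('lever slope',np.arctan(-a[0]),a)
cv2.imwrite('pics/finc.png',c['color'][...,::-1])
E
```

```text
wrist tube 10758 [ -0.1 -55.9] [ 31.6 164.2] 0.6 Y -138.0 26.1 z 55.1
wrist carr Y [28.9 86.6] X [-37.2  29.4]
wrist lever 1639 X [-138.9 -108.8  -81.4] Y [49.4 58.1 66.6] z [50.7 53.9 55.8]
wrist pad Y [20.2 26.2]
scene tube 436 [ -0.8 -63.5] [ 34.7 147.8] 0.2 Y -137.4 10.4 z 55.3
scene carr Y [29.6 82.2] X [-34.5  35.2]
side tube 266 [  6.1 -64.3] [147.4  34.5] 89.1 Y -137.8 9.6 z 54.2
side carr Y [31.9 90.7] X [-31.9  40.3]
side lever 142 X [-134.9 -106.5  -77.5] Y [49.9 64.1 70.5] z [38.9 50.6 56.5]
22.0833 [-0.42729621  0.29800374 -0.54302974] [ 476.20519591 -138.54008705  174.94459907]
lever slope 0.001983393441526867 [-1.98339604e-03  5.34973777e+01]
```

View pics/finc.png

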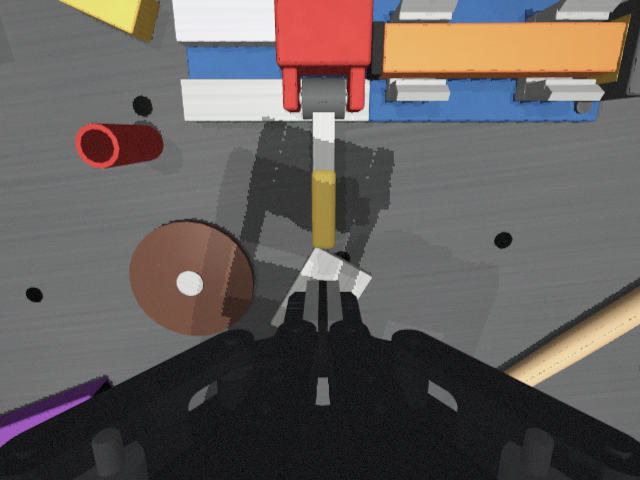

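```bash
python3 -c "
from plant import arm
print(arm.close_job())"
```

```text
the job is handed in; nothing more can be done
None
```

The orange tube is clamped in the fixture, and I handed the job in at about 22 s on the robot clock (limit 72 s).

- **Sequence:** I drew the tube out of the rack by its stub, set it down on the bench and took it again at its middle. I then laid it in the two saddles, lifted the lever to about 1.17 rad, slid the carriage up, and pressed the lever down.
- **Seating:** the tube's top measured 55 mm above the table and it lay straight in the saddles.
- **Pad and end stop:** sliding force rose from 9.6 N to 14.4 N on contact, which puts the pad about 5 mm in, past the 3 mm ring. I could not see the ring or the end-stop contact directly. I judged tightness from that force, since a tube still sliding would have given less.
- **Lock:** after the lever was pressed down, its slope measured 0.002 rad and the carriage had not moved back. The gripper was clear of everything.
- **What went wrong:** lowering the lever while holding it bound up, with about 35 N at the wrist. I let go and pressed it down with the closed fingers instead, ending at about 92 N wrist force (limit 120 N).
- **Measuring disagreements:** the side camera read 4–6 mm different from the other two across the fixture, so I relied on the wrist and scene cameras.
- **Other things on the bench:** I saw no other item moved in the last picture, but I did not measure their positions.

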